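Try square flush on the panel edge

TASK

Take the try square out of its sloping wooden rest and lay it on the plywood panel ready for marking: stock flat on the bench and flush along its length against the panel's near edge, blade lying across the panel between the two bored holes and covering neither. Let go of it there, and do not disturb the tape roll, the hex-key stand or the pen pot.

Things in the scene. Friction and masses are not known exactly. Their poses are not given: they have to be found in the camera images.
- square_grip (a point): Loose steel try square, 0.25-0.5 kg (slides under 2 to 4 N, tips if pushed high); this point is the middle of its upright grip rib (10 mm thick in x, 60 long in y, 38 high in z), z pointing out of the rib's free top. The rib stands centred on the stock, a dark bar 30 (x) by 100 (y) by 28 mm (z): stock's inner and outer faces at x = +15 and -15 mm from here, top at z = -19, underside at z = -47. x points along the blade.
- square_left (a point): +y end of the stock's inner face (the face the blade comes out of), 48 mm from its middle, 2 mm above the stock's underside; axes as square_grip
- square_right (a point): -y end of the stock's inner face, 48 mm from its middle, 2 mm above the stock's underside; axes as square_grip
- square_tip (a point): Tip of the square's bright blade: 26 mm wide (y), 4 mm thick, reaching 90 mm out (+x) from the middle of the stock's inner face; its underside is 21.5 mm above the stock's underside, so it clears the panel's face by 1.5 mm when the square lies flat on the bench. Axes as square_grip.
- panel_edge (a point): Plywood panel screwed to the bench, 120 mm deep (x), 180 wide (y), 20 thick, with two 36 mm holes. This point is on the bench at the foot of its near edge (the long edge facing the robot), half-way between the holes. x points into the panel, square to the edge; y runs along the edge, z up. Holes at x = 60, y = +42 and -42 mm; the edge runs from y = -85 to +95 mm. Flush: square's x = panel's x.
- rest: Wooden rest fixed to the bench, 120 mm wide, 95 deep, 95 high, open above. Its deck rises at 32 degrees along its x axis (to the right and away from the robot); the square lies on it, stock against the lip at the foot, blade up the slope, so the grip rib leans 32 degrees back along the rest's -x. The square lifts off at right angles to the slope. Origin: on the bench 20 mm in front of the lip, half-way across.
- peg_panel: Part of the room, never moves: an upright perforated tool panel standing on the floor across the front of the bench, between the robot and the bench, 1.2 m wide, its plane at right angles to world x at x = 0.29. It reaches from y = -0.98 to y = +0.18 (a post to +0.22) and up to z = 0.79. The arm has to go round its left end; all the work lies to the left of it.
- tape_roll0: bystander: roll of masking tape lying flat, 112 mm across, 50 mm high; origin at the centre of its underside
- hexkey_stand: bystander: block with hex keys standing in it, 50 x 102 x 94 mm; origin at the centre of its underside
- pen_pot: bystander: grey pot with pens and scissors, 76 x 100 x 151 mm; origin at the centre of its underside

How it is judged:
By the outcome, as a careful person would: the job done as asked, in the order asked, and still so for the second after the job is handed in, with the robot touching nothing.
It also fails if it takes over 72 s, if anything falls off the work surface, if the arm or the gripper's body presses on something with over 40 N, if the wrist force passes 120 N, or if a joint passes its speed limit or range.

ROBOT

A 6-joint arm with a two-finger parallel gripper is mounted at the origin on a cart in front of the work surface, level with it; the furniture and walls round the work are solid. World frame = base frame: x ahead of the robot, y to its left, z up, the work surface at z = 0. Lengths are in m, angles in rad, forces in N, time in s.
With the tool pointing down it reaches from about 0.275 to 0.75 m from the base axis. Payload 10.2 kg.
Tool frame: the origin (TCP) lies midway between the tips of the shut fingers; the grasp point (between the pads) lies 19 mm behind it (grasp_offset is the distance from the TCP to the grasp point, in m); z points along the fingers, y is the line along which they close (so a half turn about z gives the same grasp; the last joint's range is limited). The gripper opens to 85 mm and grips with 20 to 120 N. Pads are 22 mm wide; open, the fingers measure 114 mm over their backs; the gripper's body (76 mm by 85 mm) begins 54 mm behind the grasp point. The pads swing forward as they close: fully open they stand 13 mm farther back than shut.
Start: joints at [0.923, 0.313, 1.498, -0, 1.331, -0.223], TCP at [0.216, 0.478, 0.198] pointing down, gripper open.
Joint ranges: [-2.94, 2.94], [-0.97, 2.17], [0.19, 2.56], [-1.23, 4.37], [0.02, 3.11], [-2.88, 2.88]. Speed limits (rad/s): [2.39, 2.39, 3.01, 3.14, 3.14, 3.14].

INTERFACE

Orientations are given as a unit quaternion [x, y, z, w].
In Python, from station import * gives the robot as it stands.
- The arm moves only by the tool arm_command, never from a script. Its argument "series" is a list that holds one entry, the list of rows, each a list of 4 numbers: the shift along the tool's x, y, z in mm, then the turn about the tool's z in units of 5 degrees (1.0 is 5 degrees). In form: [[[tx, ty, tz, yaw], ...]]. A call has 1 to 10 rows; each row is the pose to reach, as a shift and turn from the pose commanded when the call began, along the tool's axes at that moment; what a row does not reach only later rows make up. A row lasts 1/8 s, in which the tool goes at most 62.5 mm and 10.7 degrees, less where a joint would pass 70% of its speed; a pose out of reach is approached as far as the arm can. A call with a gripper value outside its range is refused whole. "hand" is the opening in per cent of the stroke, from 0 (shut) to 100 (fully open), set as the call begins (left out, the last holds). The fingers move at their own pace and stop on an object; "squeeze" is the grip in N (left out, the last holds). Time passes only in rows, so rows that repeat a pose let the fingers close. It gives the time, the measured TCP pose, the force, the opening and the grip force at its end, in the units of the state.
- state(): the state, without advancing time (a new reading comes with each control period).
- get_image(name): name is "scene" or "top"; returns (picture, depth): 480x640x3 uint8, blue, green, red; 480x640 float32, m along the optical axis (not along the pixel's ray), 0 where there is no reading.
- camera_params(name): a dict with "vertical_fov" (degrees; the focal length in pixels is half the picture's height over the tangent of half this angle, whatever the lens; pixels are square), "cx", "cy" (the principal point, pixels), "world_to_cam" (4x4, takes a point from world to camera coordinates). Camera axes: x right, y down, z forward; pixel columns grow to the right and rows downward; lengths in m; the calibration is good to about 2 mm. A picture is of the moment at which its call begins. camera_params takes no time and is no camera call.
- sign_off(): hands the job in; it is judged then, once.
The state is a dict: "time": time; "joints": joint angles; "dq": joint speeds; "joint_torque": joint torques, N m; "eef_pos": TCP position; "tool_rot": TCP orientation; "ft_force": force on the tool from outside, world axes, zero at the start; "torque": the same for the moment, N m; "width": finger opening in m; "grip_force": force on a finger pad.
Only numpy, scipy, OpenCV 4.12 (cv2) and the standard library are available. Lean on these libraries where they do the work, as an engineer would, in place of code of your own. Each camera call takes 0.05 s, during which the arm holds its last target. There are 200 camera calls.

## Working session

There is one attempt and no reset: what is moved stays moved. The work goes in short steps, Python scripts to look and compute and a tool call to move; the robot and the scene stay as the last step left them, time stands still between calls to the robot, and variables do not carry over. Pictures are saved under pics/ and viewed, at most 10 in all, crops included, and the job is handed in when it is done.

Besides the shell and the picture viewer there is one more tool, called after "Emit:" in YAML: its name, and indented under it one key for each argument. arm_command: Moves the arm, as the interface text tells. Its arguments: {"type":"object","properties":{"series":{"type":"array","items":{"type":"array","items":{"type":"array","items":{"type":"number"}}}},"hand":{"type":"number"},"squeeze":{"type":"number"}},"required":["series"]}

```bash
ls; mkdir -p pics; cat > h.py <<'E'
from station import *
import numpy as np, cv2
from scipy.spatial.transform import Rotation as R
def cam(n):
    p=camera_params(n); return 240/np.tan(np.radians(p["vertical_fov"])/2),p["cx"],p["cy"],np.array(p["world_to_cam"])
def cloud(n,d):
    f,cx,cy,T=cam(n); v,u=np.mgrid[0:480,0:640]
    P=np.stack([(u-cx)/f*d,(v-cy)/f*d,d],-1)
    return (P-T[:3,3])@T[:3,:3]
def proj(n,p):
    f,cx,cy,T=cam(n); c=np.atleast_2d(p)@T[:3,:3].T+T[:3,3]
    return np.c_[c[:,0]/c[:,2]*f+cx,c[:,1]/c[:,2]*f+cy]
E
python3 - <<'E'
from h import *
for n in("top","scene"):
    im,d=get_image(n); cv2.imwrite(f"pics/{n}0.png",im); np.save(n+"0.npy",d); f,cx,cy,T=cam(n); print(n,f,cx,cy,-T[:3,:3].T@T[:3,3],T[2,:3])
s=state();print(s)
E
```

```text
pics
top 497.3107156637907 311.6636947536423 241.08966389377787 [0.32906537 0.11864975 1.4810151 ] [ 0.07155876 -0.01283769 -0.99735377]
scene 434.62515876281446 318.4181065029585 245.89491595180002 [1.30246204 1.28633566 0.88332639] [-0.45491546 -0.62112555 -0.63816533]
{'time': 0.1, 'joints': array([ 9.22600201e-01,  3.13419867e-01,  1.49832977e+00, -1.27519487e-05,
        1.33099926e+00, -2.23429215e-01]), 'dq': array([ 6.94882886e-04, -8.71251856e-04, -8.38556413e-04,  6.78633710e-05,
       -1.21288683e-04, -7.08043527e-05]), 'joint_torque': array([ 1.51951899e-03, -4.12902546e+01, -2.60144198e+01, -2.92871582e-04,
        3.04243003e-03,  1.22494254e-05]), 'eef_pos': array([0.21622734, 0.47812434, 0.19769091]), 'tool_rot': array([ 2.10788880e-01,  9.77531439e-01, -5.26697352e-04, -2.38438696e-04]), 'ft_force': array([-0.40816762, -0.48505737,  0.55648909]), 'torque': array([-0.03170369, -0.05859668, -0.01757278]), 'grip_force': 0.0, 'width': 0.08536408177403548}
```

View pics/top0.png

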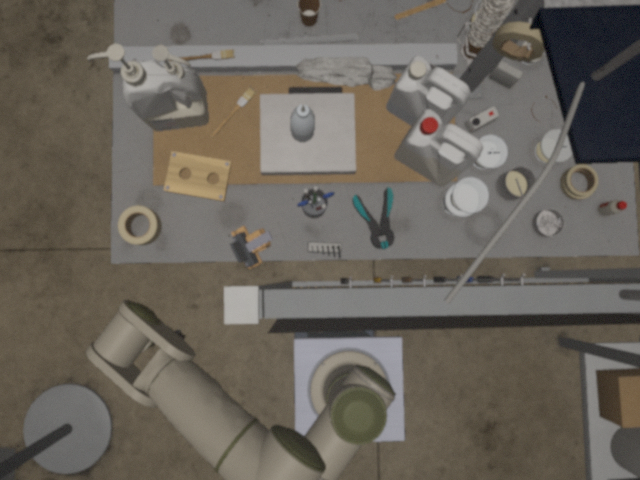

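View pics/scene0.png

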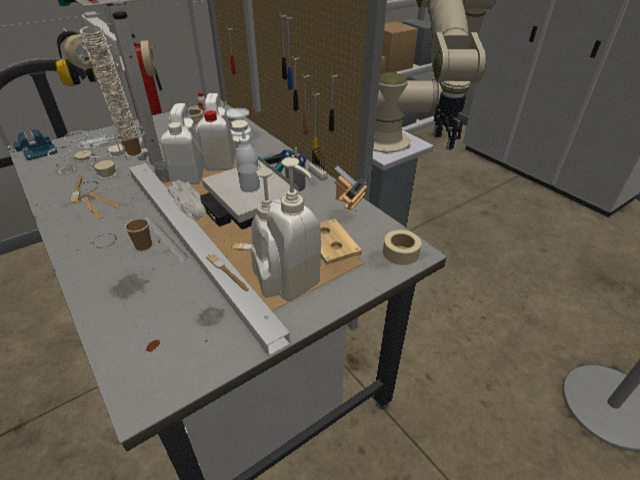

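The top view shows the panel at (197,175) with its holes at (185,172) and (212,178). The rest with the square is at (250,245), tape at (138,225), hex stand at (325,248) and pen pot at (315,203). In the scene view the rest is at (350,188) and the panel at (337,240). Next I'll enlarge crops of both.

```bash
python3 - <<'E'
from h import *
im=cv2.imread("pics/top0.png"); 
c=im[145:275,110:283]  # 173x130
a=cv2.resize(c,None,fx=4.6,fy=4.6,interpolation=cv2.INTER_CUBIC)
cv2.imwrite("pics/top0c.png",a)
s=cv2.imread("pics/scene0.png")[155:275,300:430]
cv2.imwrite("pics/scene0c.png",cv2.resize(s,None,fx=5,fy=5,interpolation=cv2.INTER_CUBIC))
d=np.load("top0.npy");P=cloud("top",d)
for n,(u,v) in dict(pan=(197,190),tape=(138,210),hole1=(185,172),bench=(180,235),rest=(250,245),pot=(315,203),hex=(325,248)).items(): print(n,P[v,u].round(3),d[v,u])
E
```

```text
pan [0.591 0.437 0.018] 1.4739695
tape [0.529 0.599 0.054] 1.431429
hole1 [0.649 0.476 0.004] 1.4910934
bench [ 0.46   0.492 -0.002] 1.4834328
rest [0.421 0.275 0.081] 1.4013104
pot [0.543 0.089 0.044] 1.4491751
hex [0.412 0.061 0.034] 1.4496906
```

View pics/top0c.png

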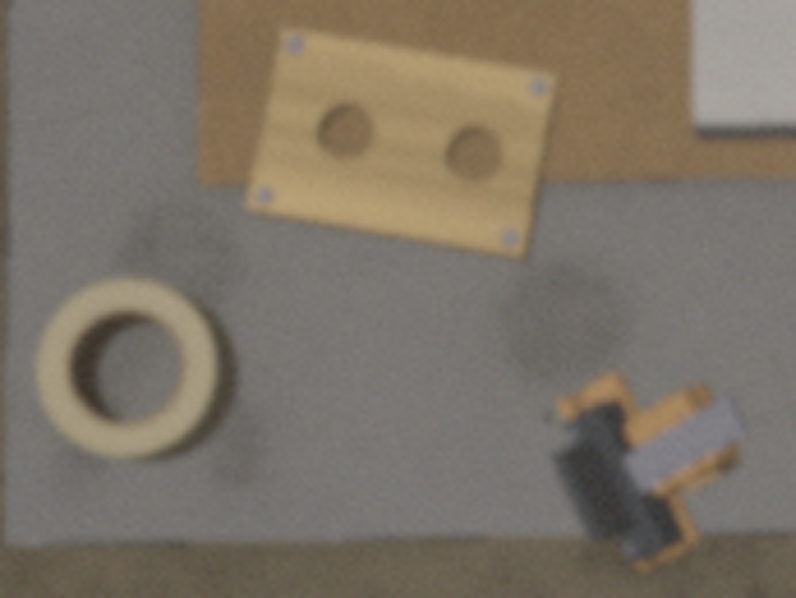

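View pics/scene0c.png

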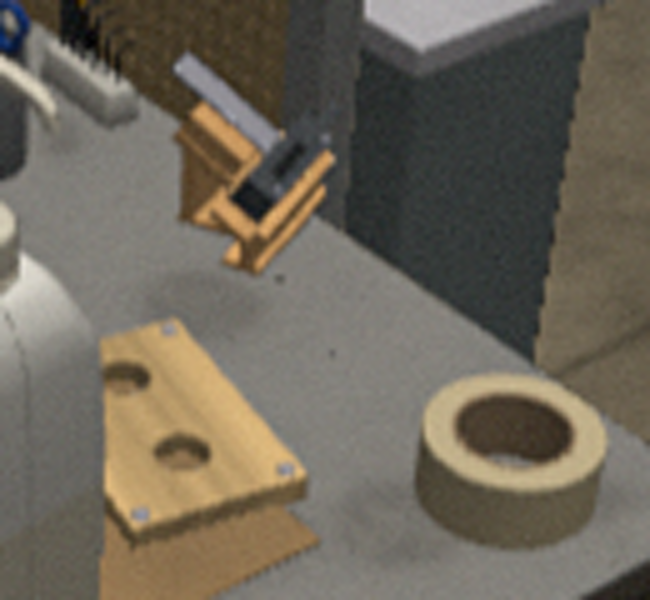

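The crop shows the panel's near edge from about (247,210) to (523,257) in crop pixels. The square's blade runs up and to the right to (735,410). The leaning rib's top runs from about (555,455) to (610,545). The scene crop confirms the stock at the lip. Next I'll fit the square model to both depth clouds, compute the panel frame, and check the arm's shape against the post.

```bash
cat > fit.py <<'E'
from h import *
from scipy.optimize import least_squares
BOX=[((0,0,-33),(15,50,14)),((0,0,0),(5,30,19)),((60,0,-23.5),(45,13,2))]
def sdf(q):
    out=[]
    for c,h in BOX:
        e=np.abs(q*1000-np.array(c))-h
        out.append(np.linalg.norm(np.maximum(e,0),axis=1)+np.minimum(e.max(1),0))
    return np.min(out,axis=0)
def pose(p,tilt=-32): return R.from_euler("ZY",[p[3],np.radians(tilt)])
def fit(P,p0,tilt=-32):
    f=lambda p: sdf(pose(p,tilt).inv().apply(P-p[:3]))
    return least_squares(f,p0,loss="soft_l1",f_scale=2,x_scale=[.01,.01,.01,.1])
def ray(n,uv,z):
    f,cx,cy,T=cam(n); uv=np.atleast_2d(uv); c=-T[:3,:3].T@T[:3,3]
    r=np.c_[(uv[:,0]-cx)/f,(uv[:,1]-cy)/f,np.ones(len(uv))]@T[:3,:3]
    return c+r*((z-c[2])/r[:,2])[:,None]
E
python3 - <<'E'
from fit import *
# panel
px=(np.array([(247,210),(523,257),(282,28),(556,72),(345,131),(473,153)])+.5)/4.6-.5+[110,145]
W=ray("top",px,.02); print(W.round(4))
print("edge len",np.linalg.norm(W[0]-W[1]),"depth",np.linalg.norm(W[0]-W[2]),"holes",np.linalg.norm(W[4]-W[5]))
y=(W[0]-W[1]);y/=np.linalg.norm(y);y2=W[4]-W[5];print("yaw deg",np.degrees([np.arctan2(-y[0],y[1]),np.arctan2(-y2[0],y2[1])]))
C=[]
for n in("top","scene"):
    d=np.load(n+"0.npy");im=cv2.imread(f"pics/{n}0.png").astype(int);P=cloud(n,d)
    m=(abs(P[...,0]-.42)<.12)&(abs(P[...,1]-.27)<.1)&(P[...,2]>.03)&(im[...,2]-im[...,0]<12)&(P[...,0]>.33)
    v,u=np.nonzero(m);print(n,m.sum(),u.min(),u.max(),v.min(),v.max()); C.append(P[m])
for S in(C[0],C[1],np.vstack(C)):
    r=min((fit(S,[.42,.28,.08,a]) for a in(-.3,-.6,-.9)),key=lambda r:r.cost)
    print(r.x.round(4),np.degrees(r.x[3]),r.cost/len(S), np.median(abs(r.fun)))
np.save("sq.npy",r.x)
# arm
q=state()["joints"][0];A=[]
for n in("top","scene"):
    P=cloud(n,np.load(n+"0.npy"));A.append(P[(P[...,2]>.2)&(P[...,0]<.27)&(P[...,0]>-.4)&(P[...,1]>-.2)&(P[...,1]<.8)])
A=np.vstack(A)@R.from_euler("z",q).as_matrix()
for a in np.arange(-.2,.7,.05):
    s=A[(A[:,0]>=a)&(A[:,0]<a+.05)]
    if len(s)>5: print(round(a,2),len(s),"lat",np.percentile(s[:,1],[2,98]).round(3),"z",np.percentile(s[:,2],[2,50,98]).round(3))
im=cv2.imread("pics/top0.png");s=cv2.imread("pics/scene0.png");out=[]
for n,i,(u,v) in(("top",im,(220,215)),("scene",s,(315,155))):
    c=cv2.resize(i[v:v+60,u:u+70],None,fx=8,fy=8,interpolation=cv2.INTER_CUBIC)
    for cc,h in BOX:
        K=np.array([[a,b,g] for a in(-1,1) for b in(-1,1) for g in(-1,1)])
        Q=(proj(n,pose(r.x).apply((K*h+cc)/1000)+r.x[:3])-[u,v]+.5)*8
        for i1 in range(8):
            for j in range(i1):
                if abs(K[i1]-K[j]).sum()==2: cv2.line(c,tuple(map(int,Q[i1])),tuple(map(int,Q[j])),(0,255,0),1)
    out.append(c[:,:400] if n=="scene" else c[:,:400])
cv2.imwrite("pics/ov.png",np.hstack(out))
E
```

```text
[[0.5913 0.5361 0.02  ]
 [0.5583 0.3591 0.02  ]
 [0.7099 0.5141 0.02  ]
 [0.6786 0.3374 0.02  ]
 [0.6419 0.4734 0.02  ]
 [0.6264 0.3911 0.02  ]]
edge len 0.17999247451772699 depth 0.12058522107672555 holes 0.08375125812624393
yaw deg [-10.57261951 -10.66289063]
top 698 230 272 231 266
scene 320 334 367 165 198
[ 0.4015  0.3071  0.0781 -1.1284] -64.6502756506534 1.30051405844633 1.1604748479364901
[ 0.4031  0.3081  0.082  -1.1236] -64.37817443777473 1.1553298808553165 1.10399576377457
[ 0.4029  0.3087  0.0795 -1.1218] -64.27374356123032 1.575598800570593 1.2918443319885728
-0.1 341 lat [-0.083  0.155] z [0.224 0.275 0.285]
-0.05 2270 lat [-0.32   0.162] z [0.236 0.276 0.601]
-0.0 3380 lat [-0.315  0.171] z [0.232 0.278 0.765]
0.05 2516 lat [-0.278  0.181] z [0.203 0.248 0.769]
0.1 2042 lat [-0.24  0.27] z [0.501 0.669 0.772]
0.15 3151 lat [-0.2    0.267] z [0.547 0.652 0.767]
0.2 2660 lat [-0.162  0.157] z [0.571 0.632 0.769]
0.25 2521 lat [-0.124  0.158] z [0.564 0.612 0.767]
0.3 2181 lat [0.064 0.158] z [0.541 0.591 0.609]
0.35 2190 lat [0.057 0.169] z [0.507 0.567 0.588]
0.4 2493 lat [0.057 0.173] z [0.463 0.547 0.562]
0.45 2397 lat [0.05  0.173] z [0.267 0.519 0.546]
0.5 3320 lat [0.053 0.172] z [0.33  0.518 0.535]
0.55 792 lat [0.083 0.174] z [0.258 0.474 0.511]
```

View pics/ov.png

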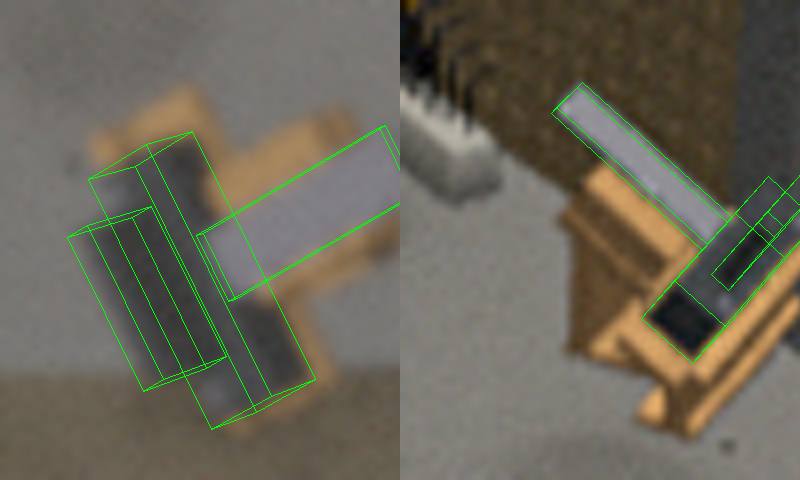

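The overlay fits the square well in both views: grip at about (0.402, 0.308, 0.080), yaw −64°, with only a small pixel offset. The panel sizes also check out (180 mm edge, 84 mm hole spacing). Before moving I'll check the forearm's clearance to the post.

```bash
python3 - <<'E'
from h import *
q=state()["joints"][0]
for n in("top","scene"):
    P=cloud(n,np.load(n+"0.npy")).reshape(-1,3)
    s=P[(P[:,2]>.72)&(P[:,2]<.82)&(P[:,1]>.0)&(P[:,1]<.27)&(abs(P[:,0]-.29)<.08)]
    a=s[s[:,1]>.19]
    if len(a)>5: print(n,"post",len(a),np.percentile(a,[1,50,99],axis=0).round(3).tolist())
    s=P[(P[:,2]>.1)&(P[:,2]<.7)&(abs(P[:,0]-.29)<.06)&(abs(P[:,1]-.21)<.04)]
    if len(s)>5:print(" side",len(s),np.percentile(s,[1,50,99],axis=0).round(3).tolist())
    B=P[(P[:,2]>.2)&(P[:,0]<.262)&(P[:,0]>-.4)&(P[:,1]>-.2)&(P[:,1]<.8)]@R.from_euler("z",q).as_matrix()
    for a in np.arange(.1,.6,.03):
        s=B[(B[:,0]>=a)&(B[:,0]<a+.03)&(B[:,1]>0)&(B[:,1]<.22)]
        if len(s)>20:
            lo,hi=np.percentile(s[:,1],[1,99]); e=s[s[:,1]<lo+.008]; g=s[s[:,1]>hi-.008]
            print(n,round(a,2),len(s),"lat",round(lo,3),round(hi,3),"z at lo",np.percentile(e[:,2],[5,95]).round(3),"z at hi",np.percentile(g[:,2],[5,95]).round(3),"zmax",s[:,2].max().round(3))
E
```

```text
side 139 [[0.252, 0.171, 0.153], [0.312, 0.178, 0.496], [0.313, 0.218, 0.699]]
top 0.1 645 lat 0.034 0.077 z at lo [0.603 0.661] z at hi [0.673 0.678] zmax 0.679
top 0.13 1008 lat 0.034 0.101 z at lo [0.6   0.663] z at hi [0.669 0.674] zmax 0.68
top 0.16 1302 lat 0.036 0.13 z at lo [0.607 0.655] z at hi [0.652 0.659] zmax 0.673
top 0.19 1245 lat 0.059 0.159 z at lo [0.584 0.626] z at hi [0.614 0.635] zmax 0.658
top 0.22 1199 lat 0.063 0.163 z at lo [0.579 0.612] z at hi [0.6   0.623] zmax 0.645
top 0.25 1129 lat 0.064 0.162 z at lo [0.569 0.597] z at hi [0.593 0.61 ] zmax 0.63
top 0.28 1096 lat 0.063 0.162 z at lo [0.553 0.586] z at hi [0.577 0.598] zmax 0.62
top 0.31 1056 lat 0.063 0.161 z at lo [0.535 0.574] z at hi [0.568 0.587] zmax 0.609
top 0.34 971 lat 0.065 0.159 z at lo [0.526 0.563] z at hi [0.557 0.575] zmax 0.595
top 0.37 1105 lat 0.057 0.174 z at lo [0.486 0.546] z at hi [0.527 0.547] zmax 0.582
top 0.4 1224 lat 0.057 0.174 z at lo [0.475 0.552] z at hi [0.546 0.552] zmax 0.567
top 0.43 773 lat 0.056 0.174 z at lo [0.465 0.549] z at hi [0.543 0.55 ] zmax 0.556
top 0.46 1
[... 984 characters left out ...]
577] zmax 0.599
scene 0.37 274 lat 0.057 0.161 z at lo [0.492 0.541] z at hi [0.546 0.561] zmax 0.582
scene 0.4 434 lat 0.057 0.169 z at lo [0.479 0.553] z at hi [0.521 0.555] zmax 0.569
scene 0.43 398 lat 0.057 0.174 z at lo [0.472 0.551] z at hi [0.547 0.553] zmax 0.555
scene 0.46 249 lat 0.057 0.173 z at lo [0.506 0.546] z at hi [0.541 0.547] zmax 0.548
scene 0.49 265 lat 0.05 0.174 z at lo [0.469 0.537] z at hi [0.535 0.541] zmax 0.542
scene 0.52 1512 lat 0.079 0.174 z at lo [0.371 0.53 ] z at hi [0.457 0.534] zmax 0.536
scene 0.55 666 lat 0.091 0.175 z at lo [0.474 0.509] z at hi [0.468 0.512] zmax 0.522
scene 0.58 60 lat 0.12 0.143 z at lo [0.298 0.343] z at hi [0.297 0.341] zmax 0.349
```

Measurement result:
- With the tool straight down at the rib, joint 1 sits near 24°. The forearm (lateral 63–162 mm) would then overlap the post's corner at (0.27, 0.22) by 2–3 cm. It is clear only for joint 1 ≥ 29°.
- So the wrist has to be farther left than a straight-down tool allows. I'll see how the controller behaves at the edge of its reach, in free space to the left: does it hold the tool vertical or tilt it?

Emit:
arm_command:
  series:
    - [[60, -110, 0, 0], [120, -210, 0, 0], [180, -310, 0, 0], [230, -390, 0, 0], [260, -440, 0, 0], [260, -440, 0, 0], [260, -440, 0, 0], [260, -440, 0, 0]]
  hand: 100

```text
time: 1.1
eef_pos: [-0.1875, 0.1948, 0.1983]
tool_rot: [0.211, 0.977, 0.001, -0.0]
ft_force: [0.4, 0.8, 0.1]
width: 0.0858
grip_force: 0.0
```

Emit:
arm_command:
  series:
    - [[-90, -37, 0, 0], [-186, -74, 0, 0], [-186, -74, 0, 0], [-186, -74, 0, 0]]

```text
time: 1.6
eef_pos: [-0.0783, 0.0914, 0.2015]
tool_rot: [0.21, 0.978, -0.004, 0.008]
ft_force: [1.1, -0.2, 0.6]
width: 0.0854
grip_force: 0.0
```

```bash
python3 - <<'E'
from h import *
s=state();print(s["joints"].round(3),s["eef_pos"].round(4),R.from_quat(s["tool_rot"]).as_matrix()[:,2].round(4))
E
```

```text
[ 1.105 -0.926  2.337 -0.018  1.735 -0.046] [-0.0783  0.0914  0.2015] [ 0.0143 -0.0121 -0.9998]
```

The tool tilted by about 1° where the reach ran out. I'll back out and see whether that tilt persists in the commanded pose.

Emit:
arm_command:
  series:
    - [[50, 6, 0, 0], [110, 13, 0, 0], [160, 20, 0, 0], [160, 20, 0, 0], [160, 20, 0, 0]]

```text
time: 2.22
eef_pos: [-0.2181, 0.176, 0.1981]
tool_rot: [0.209, 0.978, -0.005, 0.008]
ft_force: [0.8, -0.1, 0.1]
width: 0.0854
grip_force: 0.0
```

```bash
cat > st.py <<'E'
from h import *
s=state();M=R.from_quat(s["tool_rot"]).as_matrix()
print(s["time"],s["joints"].round(3),s["eef_pos"].round(4));print(M.round(3),"tilt",np.degrees(np.arccos(-M[2,2])).round(2),"az",np.degrees(np.arctan2(M[1,2],M[0,2])).round(0))
E
python3 st.py
```

```text
2.225 [ 2.042 -0.261  2.089 -0.006  1.332  0.894] [-0.2181  0.176   0.1981]
[[-0.913  0.409  0.014]
 [ 0.408  0.913 -0.014]
 [-0.019 -0.007 -1.   ]] tilt 1.14 az -45.0
```

The tilt persists, so the workspace limit can be used to lean the tool. I only need about 10–12° toward azimuth −64°. I'll go lower, to the folded-elbow limit, and push inward.

Emit:
arm_command:
  series:
    - [[0, 0, 50, 0], [0, 0, 100, 0], [0, 0, 140, 0], [0, 0, 140, 0], [0, 0, 140, 0]]

```text
time: 2.85
eef_pos: [-0.2146, 0.1752, 0.06]
tool_rot: [0.21, 0.978, -0.004, 0.007]
ft_force: [0.6, -0.2, -0.1]
width: 0.0853
grip_force: 0.0
```

Emit:
arm_command:
  series:
    - [[-156, -126, 0, 0], [-156, -126, 0, 0], [-156, -126, 0, 0]]

```text
time: 3.22
eef_pos: [-0.1513, 0.0118, 0.0867]
tool_rot: [0.214, 0.977, -0.002, 0.012]
ft_force: [-1.8, -1.0, 0.3]
width: 0.0851
grip_force: 0.0
```

```bash
python3 st.py
```

```text
3.225 [ 2.226 -0.586  2.56  -0.013  1.188  1.091] [-0.1513  0.0118  0.0867]
[[-0.908  0.418  0.022]
 [ 0.417  0.909 -0.009]
 [-0.024  0.001 -1.   ]] tilt 1.39 az -22.0
```

Now I'll fit the arm's kinematics from the recorded states, turn the start-pose cloud into link bodies, and check which tool leans clear the post at the rest and at the panel.

```bash
cat > arm.py <<'E'
from h import *
D=[([.9226,.3134,1.4983,0,1.331],[.21623,.47812,.19769],[0,0,-1]),
([1.105,-.926,2.337,-.018,1.735],[-.0783,.0914,.2015],[.0143,-.0121,-.9998]),
([2.042,-.261,2.089,-.006,1.332],[-.2181,.176,.1981],[.014,-.014,-1]),
([2.226,-.586,2.56,-.013,1.188],[-.1513,.0118,.0867],[.022,-.009,-1])]
A=[];b=[];lat=[]
for q,p,t in D:
    c,s=np.cos(q[0]),np.sin(q[0]);p=np.array(p)-.29*np.array(t)
    s2,c2,s3,c3=np.sin(q[1]),np.cos(q[1]),np.sin(q[1]+q[2]),np.cos(q[1]+q[2])
    A+=[[1,0,s2,s3,c3],[0,1,c2,c3,-s3]];b+=[c*p[0]+s*p[1],p[2]];lat.append(-s*p[0]+c*p[1])
x,res,_,_=np.linalg.lstsq(np.array(A),np.array(b),rcond=None)
if __name__=="__main__":
    print("a1 d1 L2 L3 e",x.round(4),"res",(np.array(A)@x-b).round(4),"lat",np.round(lat,4))
    Rz=R.from_euler("z",.9226).as_matrix();P=[]
    for n in("top","scene"):
        Q=cloud(n,np.load(n+"0.npy")).reshape(-1,3);P.append(Q[(Q[:,2]>.05)&(Q[:,0]<.26)&(Q[:,0]>-.5)&(Q[:,1]>-.3)&(Q[:,1]<.75)])
    P=np.vstack(P)@Rz
    im=np.zeros((520,760,3),np.uint8)
    # side view (r,z) left ; plan view (r,lat) right
    for p in P:
        for k,(a,bb) in enumerate(((p[0],p[2]),(p[0],p[1]+.3))):
            u,v=int(20+380*k+(a+.2)*400),int(400-bb*400)
            if 0<=v<520 and 380*k<=u<380*k+380: im[v,u]=(255,255,255) if k==0 else [int(255*p[2]/.9)]*3
    cv2.imwrite("pics/arm.png",im)
E
python3 arm.py
```

```text
a1 d1 L2 L3 e [-2.000e-04  2.029e-01  4.387e-01  3.974e-01  3.880e-02] res [ 0.0001 -0.      0.      0.     -0.0002 -0.      0.0001  0.    ] lat [0.1163 0.1163 0.1162 0.1162]
```

View pics/arm.png

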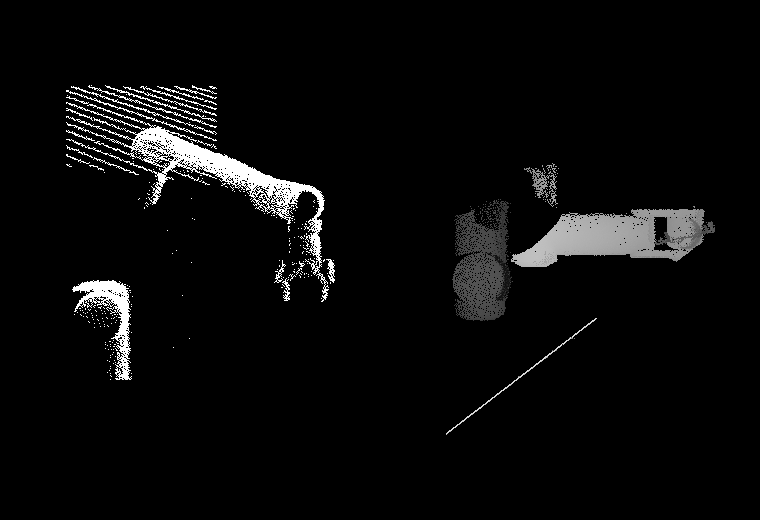

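The kinematics fit to 0.2 mm. In plan view the forearm spans lateral 63–162 mm, and the elbow cap reaches in to 34 mm at the elbow. Next I'll compute the post clearance at the rest and the panel for various tool leans.

```bash
cat > clr.py <<'E'
from arm import *
a1,d1,L2,L3,e=x; LT=.29; Le=np.hypot(L3,e)
def clear(p,th,az,LT=LT):
    az=np.radians(az);t=np.array([np.sin(th)*np.cos(az),np.sin(th)*np.sin(az),-np.cos(th)]);w=np.array(p)-LT*t
    rr=np.hypot(w[0],w[1]); q1=np.arctan2(w[1],w[0])-np.arcsin(.1163/rr); r=np.sqrt(rr**2-.1163**2)
    dz=w[2]-d1;D=np.hypot(r,dz)
    if D>L2+Le: return q1,0,0,-1
    q2=np.arctan2(r,dz)-np.arccos((L2**2+D**2-Le**2)/(2*L2*D)); er=L2*np.sin(q2);m=1
    for cx_,cy_ in((.268,.222),(.29,.222),(.317,.222),(.317,.2),(.268,.15),(.29,.15)):
        rc=cx_*np.cos(q1)+cy_*np.sin(q1);lc=-cx_*np.sin(q1)+cy_*np.cos(q1)
        lo=.034 if abs(rc-er)<.06 else .063 if er<rc<r-.14 else .055 if r-.14<=rc<r+.06 else 9
        if rc<er-.06: lo=.15
        m=min(m,lo-lc)
    return q1,q2,er,m
if __name__=="__main__":
    for nm,p in(("rest",(.398,.317,.085)),("rest lifted",(.375,.36,.17)),("panel",(.559,.4455,.06)),("panel hi",(.54,.45,.12))):
        for A in(-64,-80,-100,-120,-10):
            print(nm,A,[(d,round(1000*clear(p,np.radians(d),A)[3]),round(np.degrees(clear(p,np.radians(d),A)[0]),1)) for d in(0,8,12,16,20,26,32)])
E
python3 clr.py
```

```text
rest -64 [(0, -23, np.float64(25.3)), (8, 4, np.float64(29.9)), (12, 18, np.float64(32.2)), (16, 31, np.float64(34.3)), (20, 43, np.float64(36.4)), (26, 61, np.float64(39.4)), (32, 78, np.float64(42.1))]
rest -80 [(0, -23, np.float64(25.3)), (8, 3, np.float64(29.7)), (12, 15, np.float64(31.7)), (16, 27, np.float64(33.7)), (20, 38, np.float64(35.5)), (26, 53, np.float64(38.1)), (32, 67, np.float64(40.4))]
rest -100 [(0, -23, np.float64(25.3)), (8, -2, np.float64(28.9)), (12, 8, np.float64(30.6)), (16, 17, np.float64(32.1)), (20, 26, np.float64(33.5)), (26, 38, np.float64(35.5)), (32, 48, np.float64(37.2))]
rest -120 [(0, -23, np.float64(25.3)), (8, -8, np.float64(27.8)), (12, -2, np.float64(28.9)), (16, 4, np.float64(29.9)), (20, 10, np.float64(30.9)), (26, 17, np.float64(32.1)), (32, -5, np.float64(33.2))]
rest -10 [(0, -23, np.float64(25.3)), (8, -14, np.float64(28.2)), (12, -5, np.float64(29.7)), (16, 5, np.float64(31.4)), (20, 15, np.float64(33.1)), (26, 31, np.float64(35.7)), (32, 47, np.float64(38.4))]
rest lifted -64 [(0, 10, np.float64(30.9)), (8, 37, np.float64(35.4)), (12, 5
[... 2365 characters left out ...]
at64(37.5)), (26, 32, np.float64(39.4)), (32, 43, np.float64(41.1))]
panel hi -100 [(0, -23, np.float64(30.3)), (8, -8, np.float64(32.7)), (12, -1, np.float64(33.9)), (16, 5, np.float64(34.9)), (20, 12, np.float64(35.9)), (26, 20, np.float64(37.3)), (32, 41, np.float64(38.6))]
panel hi -120 [(0, -23, np.float64(30.3)), (8, -13, np.float64(31.9)), (12, -9, np.float64(32.6)), (16, -5, np.float64(33.2)), (20, -1, np.float64(33.9)), (26, 17, np.float64(34.7)), (32, -1000, np.float64(35.5))]
panel hi -10 [(0, -23, np.float64(30.3)), (8, -9, np.float64(32.5)), (12, 27, np.float64(33.7)), (16, 34, np.float64(34.9)), (20, 42, np.float64(36.2)), (26, 53, np.float64(38.0)), (32, 65, np.float64(39.9))]
```

Clear leans:
- At the rest: at least 10° near azimuth −64…−80.
- At the panel: about 16°.

The folded-elbow limit is purely radial when the wrist is level with the shoulder (TCP z ≈ −0.09). I'll check the cart and floor space there.

```bash
python3 - <<'E'
from h import *
for n in("top","scene"):
    P=cloud(n,np.load(n+"0.npy")).reshape(-1,3)
    c=P[(abs(P[:,2])<.03)&(P[:,0]<.25)&(P[:,0]>-.6)&(abs(P[:,1])<.6)]
    print(n,"cart top",len(c),np.percentile(c,[1,99],axis=0).round(3).tolist() if len(c) else "")
    H=P[(P[:,0]>-.7)&(P[:,0]<.25)&(P[:,1]>.2)&(P[:,1]<1)&(P[:,2]<.15)&(P[:,2]>-.75)]
    print(" other obstacles left",len(H),np.percentile(H,[1,50,99],axis=0).round(2).tolist() if len(H) else "", "floor z",np.percentile(P[P[:,2]<-.5][:,2],50).round(2))
    v=P[(P[:,2]>-.4)&(P[:,0]<-.2)&(P[:,0]>-1.5)&(abs(P[:,1])<.8)];print(" behind",len(v),np.percentile(v,[1,50,99],axis=0).round(2).tolist() if len(v) else "")
E
python3 st.py
```

```text
top cart top 6370 [[-0.146, -0.159, -0.011], [0.148, 0.157, 0.023]]
 other obstacles left 0  floor z -0.87
 behind 0 
scene cart top 1346 [[-0.149, 0.002, -0.023], [0.15, 0.164, 0.029]]
 other obstacles left 0  floor z -0.86
 behind 0 
3.225 [ 2.226 -0.586  2.56  -0.013  1.188  1.091] [-0.1513  0.0118  0.0867]
[[-0.908  0.418  0.022]
 [ 0.417  0.909 -0.009]
 [-0.024  0.001 -1.   ]] tilt 1.39 az -22.0
```

The cart top is ±0.15 m and the space left and behind is clear. Joint 1's limit (2.94) is far from everything: pushing sideways there should lean the tool toward azimuth about −100. I'll swing there and test it.

Emit:
arm_command:
  series:
    - [[60, -24, -15, 0], [120, -48, -30, 0], [180, -70, -45, 0], [247, -96, -63, 0], [247, -96, -63, 0], [247, -96, -63, 0]]

```text
time: 3.98
eef_pos: [-0.4193, 0.0261, 0.1423]
tool_rot: [0.21, 0.978, -0.004, 0.012]
ft_force: [0.3, -0.4, -0.2]
width: 0.0857
grip_force: 0.0
```

Emit:
arm_command:
  series:
    - [[-23, -98, 0, 0], [-46, -196, 0, 0], [-46, -196, 0, 0], [-46, -196, 0, 0], [-46, -196, 0, 0]]

```text
time: 4.6
eef_pos: [-0.4295, -0.045, 0.1422]
tool_rot: [0.21, 0.977, -0.025, 0.014]
ft_force: [0.0, -0.7, 0.5]
width: 0.0857
grip_force: 0.0
```

```bash
python3 st.py
```

```text
4.6 [2.938 0.174 1.833 0.055 1.163 1.769] [-0.4295 -0.045   0.1422]
[[-0.911  0.412  0.018]
 [ 0.411  0.91  -0.055]
 [-0.039 -0.043 -0.998]] tilt 3.3 az -72.0
```

It works: 3.3° of tilt so far. I'll keep pushing at the limit with a few larger requests.

Emit:
arm_command:
  series:
    - [[-140, -580, 0, 0], [-140, -580, 0, 0], [-140, -580, 0, 0], [-140, -580, 0, 0]]

```text
time: 5.1
eef_pos: [-0.429, -0.0575, 0.1537]
tool_rot: [0.211, 0.976, -0.046, 0.015]
ft_force: [-0.3, 0.9, 0.1]
width: 0.0852
grip_force: 0.0
```

```bash
python3 st.py
```

```text
5.1 [2.938 0.155 1.826 0.1   1.191 1.754] [-0.429  -0.0575  0.1537]
[[-0.911  0.413  0.009]
 [ 0.41   0.907 -0.096]
 [-0.048 -0.084 -0.995]] tilt 5.54 az -85.0
```

Emit:
arm_command:
  series:
    - [[-140, -580, 0, 0], [-140, -580, 0, 0], [-140, -580, 0, 0]]

```text
time: 5.48
eef_pos: [-0.4293, -0.0698, 0.1705]
tool_rot: [0.211, 0.975, -0.067, 0.015]
ft_force: [0.2, 0.2, 0.5]
width: 0.0858
grip_force: 0.0
```

Emit:
arm_command:
  series:
    - [[-140, -580, 0, 0], [-140, -580, 0, 0], [-140, -580, 0, 0]]

```text
time: 5.85
eef_pos: [-0.4296, -0.0818, 0.1945]
tool_rot: [0.211, 0.973, -0.088, 0.015]
ft_force: [0.2, 0.9, 0.1]
width: 0.0853
grip_force: 0.0
```

Emit:
arm_command:
  series:
    - [[-140, -580, 0, 0], [-140, -580, 0, 0], [-140, -580, 0, 0]]

```text
time: 6.22
eef_pos: [-0.4301, -0.0935, 0.2257]
tool_rot: [0.211, 0.971, -0.108, 0.015]
ft_force: [0.1, 0.3, 0.2]
width: 0.0857
grip_force: 0.0
```

```bash
python3 st.py
```

```text
6.225 [2.938 0.076 1.733 0.222 1.366 1.746] [-0.4301 -0.0935  0.2257]
[[-0.911  0.412 -0.017]
 [ 0.406  0.888 -0.216]
 [-0.075 -0.204 -0.976]] tilt 12.53 az -94.0
```

Each call adds 2.4°. I'll do three more to reach about 20°, which gives clearance at the panel and lies in the plane of a flush grip across the rib there.

Emit:
arm_command:
  series:
    - [[-140, -580, 0, 0], [-140, -580, 0, 0], [-140, -580, 0, 0]]

```text
time: 6.6
eef_pos: [-0.4307, -0.1049, 0.2639]
tool_rot: [0.21, 0.969, -0.128, 0.015]
ft_force: [0.3, 0.4, -0.7]
width: 0.0853
grip_force: 0.0
```

Emit:
arm_command:
  series:
    - [[-140, -580, 0, 0], [-140, -580, 0, 0], [-140, -580, 0, 0]]

```text
time: 6.98
eef_pos: [-0.4315, -0.1159, 0.3091]
tool_rot: [0.21, 0.966, -0.148, 0.015]
ft_force: [-0.1, 0.2, -0.2]
width: 0.0852
grip_force: 0.0
```

Emit:
arm_command:
  series:
    - [[-140, -580, 0, 0], [-140, -580, 0, 0], [-140, -580, 0, 0]]

```text
time: 7.35
eef_pos: [-0.4323, -0.1265, 0.3608]
tool_rot: [0.21, 0.963, -0.167, 0.015]
ft_force: [-0.0, -0.1, -0.2]
width: 0.0858
grip_force: 0.0
```

```bash
python3 st.py
```

```text
7.35 [2.938 0.014 1.477 0.337 1.673 1.827] [-0.4323 -0.1265  0.3608]
[[-0.912  0.409 -0.04 ]
 [ 0.399  0.856 -0.328]
 [-0.1   -0.315 -0.944]] tilt 19.27 az -97.0
```

The tool now leans 19.3° toward azimuth −97. I'll write a small planner that turns world waypoints into rows, with a post-clearance check, and plan the way round to above the rest.

```bash
cat > plan.py <<'E'
from clr import *
from fit import pose
sq=np.load("sq.npy")
def cur(): s=state();return s["eef_pos"],R.from_quat(s["tool_rot"])
def yawto(Rt,ydir):
    M=Rt.as_matrix();v=M.T@np.asarray(ydir);a=np.arctan2(-v[0],v[1])  # turn about tool z bringing tool y onto ydir
    return (a+np.pi/2)%np.pi-np.pi/2
def rows(p0,Rt,wps,step=.055,yaw0=0):
    """wps: (pos, yaw rad abs. rel. to start); prints rows and min clearance"""
    out=[];pp=np.array(p0);ya=yaw0;t=Rt.as_matrix()[:,2];th=np.arccos(-t[2]);az=np.degrees(np.arctan2(t[1],t[0]))
    for p,y in wps:
        p=np.array(p);n=max(1,int(np.ceil(max(np.linalg.norm(p-pp)/step,abs(y-ya)/np.radians(9.5)))))
        for k in range(1,n+1):
            w=pp+(p-pp)*k/n;yy=ya+(y-ya)*k/n;d=Rt.inv().apply(w-p0)*1000
            c=clear(w,th,az);out.append([*d.round().astype(int).tolist(),round(float(np.degrees(yy)/5),1)])
            if c[3]<.02: print("  low clearance",w.round(3),round(c[3]*1000),"q1",np.degrees(c[0]).round(0))
        pp,ya=p,y
    return out
E
cat > a.py <<'E'
from plan import *
p,Rt=cur();S=pose(sq);zs,ys=S.apply([0,0,1]),S.apply([0,1,0]);t=Rt.as_matrix()[:,2]
y=yawto(Rt,ys);R2=Rt*R.from_euler("z",y);M=S.inv()*R2
print("yaw",np.degrees(y),"tool axes in square:\n",M.as_matrix().round(2))
T=sq[:3]+.011*zs+.0255*t;print("TCP grasp",T.round(4),"clear",clear(T,np.radians(19.3),-97)[3], "tip z_sq", ((S.inv().apply(T-.0065*t-sq[:3]))*1000).round(1))
pre=T+.10*zs
for r in rows(p,Rt,[((-.42,.30,.36),0),((-.1,.50,.36),y/2),((.2,.50,.34),y),((.30,.47,.30),y),(pre,y)],.06): print(r)
E
python3 a.py
```

```text
yaw 41.19103179644205 tool axes in square:
 [[-0.96 -0.05 -0.26]
 [-0.    0.98 -0.18]
 [ 0.27 -0.17 -0.95]]
TCP grasp [0.3993 0.3056 0.0647] clear 0.02027482579949022 tip z_sq [-5.  -3.4 -7. ]
[20, 46, -17, 0.0]
[40, 93, -35, 0.0]
[60, 139, -52, 0.0]
[80, 185, -70, 0.0]
[99, 232, -87, 0.0]
[119, 278, -105, 0.0]
[139, 324, -122, 0.0]
[159, 371, -139, 0.0]
[129, 414, -151, 0.6]
[99, 457, -162, 1.2]
[68, 500, -173, 1.8]
[38, 543, -184, 2.4]
[8, 586, -195, 2.9]
[-23, 630, -207, 3.5]
[-53, 673, -218, 4.1]
[-98, 694, -217, 4.8]
[-143, 716, -216, 5.5]
[-189, 737, -214, 6.2]
[-234, 759, -213, 6.9]
[-279, 780, -212, 7.6]
[-324, 802, -211, 8.2]
[-374, 816, -189, 8.2]
[-423, 830, -167, 8.2]
[-449, 824, -123, 8.2]
[-474, 819, -79, 8.2]
[-499, 814, -35, 8.2]
[-525, 808, 10, 8.2]
```

Emit:
arm_command:
  series:
    - [[20, 46, -17, 0], [40, 93, -35, 0], [60, 139, -52, 0], [80, 185, -70, 0], [99, 232, -87, 0], [119, 278, -105, 0], [139, 324, -122, 0], [159, 371, -139, 0], [129, 414, -151, 0], [99, 457, -162, 0]]

```text
time: 8.6
eef_pos: [-0.3277, 0.3585, 0.3588]
tool_rot: [0.21, 0.963, -0.167, 0.016]
ft_force: [0.8, 0.3, 0.4]
width: 0.0857
grip_force: 0.0
```

Emit:
arm_command:
  series:
    - [[-30, 43, -11, 0], [-60, 86, -22, 0], [-90, 129, -33, 0], [-121, 172, -44, 0], [-152, 216, -56, 0], [-197, 237, -55, 0], [-242, 259, -54, 0], [-288, 280, -52, 0], [-333, 302, -51, 0], [-378, 323, -50, 0]]

```text
time: 9.85
eef_pos: [0.1514, 0.4995, 0.3424]
tool_rot: [0.21, 0.963, -0.167, 0.016]
ft_force: [0.2, 0.4, 0.6]
width: 0.0849
grip_force: 0.0
```

Emit:
arm_command:
  series:
    - [[-45, 22, 0, 1.5], [-45, 22, 0, 3.2], [-45, 22, 0, 5], [-45, 22, 0, 6.8], [-45, 22, 0, 8.2], [-45, 22, 0, 8.2]]

```text
time: 10.6
eef_pos: [0.1998, 0.5006, 0.34]
tool_rot: [0.533, 0.829, -0.151, 0.073]
ft_force: [-0.7, -0.6, -0.9]
width: 0.085
grip_force: 0.0
```

```bash
python3 st.py; python3 - <<'E'
from plan import *
p,Rt=cur();S=pose(sq);zs,ys=S.apply([0,0,1]),S.apply([0,1,0]);t=Rt.as_matrix()[:,2]
y=yawto(Rt,ys);M=S.inv()*Rt*R.from_euler("z",y)
print("yaw",np.degrees(y),M.as_matrix().round(2).tolist())
T=sq[:3]+.011*zs+.0255*t;print(T.round(4))
for r in rows(p,Rt,[((.30,.47,.30),y),(T+.10*zs,y),(T+.04*zs,y)],.06): print(r)
E
```

```text
10.6 [ 1.044  0.532  0.859 -0.148  2.057  0.568] [0.1998 0.5006 0.34  ]
[[-0.42   0.907 -0.04 ]
 [ 0.863  0.385 -0.328]
 [-0.282 -0.172 -0.944]] tilt 19.29 az -97.0
yaw 0.23782986816033944 [[-0.96, -0.05, -0.26], [0.0, 0.98, -0.18], [0.27, -0.17, -0.95]]
[0.3993 0.3056 0.0647]
[-29, 43, 22, 0.0]
[-57, 86, 44, 0.0]
[-80, 99, 88, 0.0]
[-102, 111, 132, 0.0]
[-125, 124, 177, 0.0]
[-148, 136, 221, 0.0]
[-156, 141, 249, 0.0]
[-164, 146, 278, 0.0]
```

Emit:
arm_command:
  series:
    - [[-29, 43, 22, 0], [-57, 86, 44, 0], [-80, 99, 88, 0], [-102, 111, 132, 0], [-125, 124, 177, 0], [-148, 136, 221, 0], [-156, 141, 249, 0], [-164, 146, 278, 0], [-164, 146, 278, 0]]

```text
time: 11.72
eef_pos: [0.3894, 0.3231, 0.0975]
tool_rot: [0.533, 0.829, -0.152, 0.072]
ft_force: [-1.2, -0.1, 0.8]
width: 0.0855
grip_force: 0.0
```

```bash
python3 st.py; python3 - <<'E'
from plan import *
out=[]
for n,(u,v,w,h) in(("top",(190,190,100,75)),("scene",(310,120,90,120))):
    im,d=get_image(n);cv2.imwrite(f"pics/{n}1.png",im);np.save(n+"1.npy",d)
    out.append(cv2.resize(im[v:v+h,u:u+w],(int(w*600/h*.0+400),int(h*400/w)),interpolation=cv2.INTER_CUBIC))
H=max(o.shape[0] for o in out);out=[cv2.copyMakeBorder(o,0,H-o.shape[0],0,0,cv2.BORDER_CONSTANT) for o in out]
cv2.imwrite("pics/near.png",np.hstack(out))
E
```

```text
11.725 [ 0.603  0.543  1.476 -0.255  1.361  0.259] [0.3894 0.3231 0.0975]
[[-0.421  0.906 -0.043]
 [ 0.862  0.385 -0.33 ]
 [-0.282 -0.176 -0.943]] tilt 19.41 az -97.0
```

View pics/near.png

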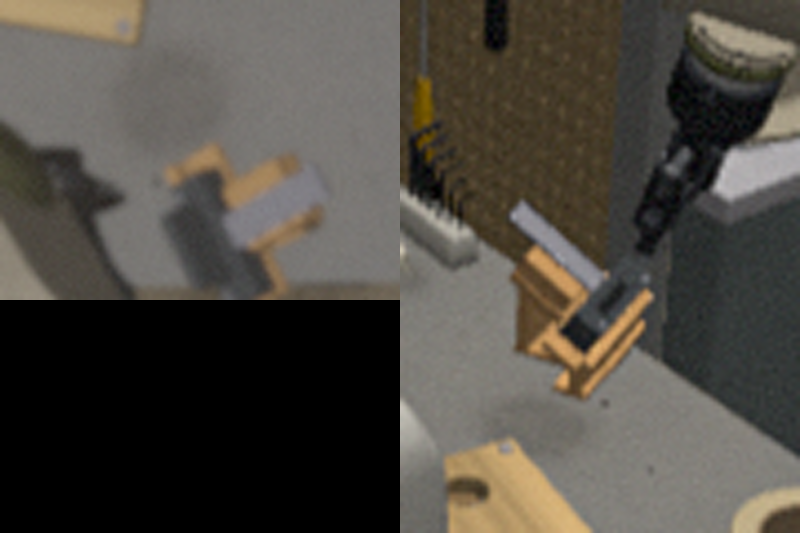

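The top crop shows the gripper's dark fingers ending at about crop (125,195), left of the rib. The scene crop shows the finger tip at about (645,240), just above the rib. I'll check that against the projected TCP.

```bash
python3 - <<'E'
from plan import *
p,Rt=cur()
for n,(u,v,w,h) in(("top",(190,190,100,75)),("scene",(310,120,90,120))):
    k=400/w
    pts=[p]+[p+Rt.apply([0,s*.05,-z]) for s in(-1,1) for z in(.013,.05)]+[sq[:3]]
    print(n,((proj(n,pts)-[u,v])*k).round(0).tolist())
    P=cloud(n,np.load(n+"1.npy"));L=Rt.inv().apply((P-p).reshape(-1,3)).reshape(P.shape)
    m=(abs(L[...,0])<.03)&(abs(L[...,1])<.075)&(L[...,2]>-.08)&(L[...,2]<.02)
    q=L[m];print(len(q),"extent y",np.percentile(q[:,1],[2,50,98]).round(3),"z",np.percentile(q[:,2],[2,98]).round(3),"x",np.percentile(q[:,0],[2,50,98]).round(3))
E
```

```text
top [[165.0, 264.0], [183.0, 328.0], [157.0, 326.0], [130.0, 198.0], [103.0, 193.0], [192.0, 247.0]]
189 extent y [-0.059  0.01   0.048] z [-0.077  0.019] x [-0.02  -0.012  0.002]
scene [[254.0, 260.0], [286.0, 212.0], [299.0, 179.0], [229.0, 287.0], [241.0, 254.0], [226.0, 278.0]]
89 extent y [-0.049  0.037  0.056] z [-0.078  0.017] x [-0.016 -0.005  0.011]
```

The finger tips match the projection. I'll descend along the slope normal, slowly.

```bash
python3 - <<'E'
from plan import *
p,Rt=cur();S=pose(sq);zs=S.apply([0,0,1]);t=Rt.as_matrix()[:,2];T=sq[:3]+.011*zs+.0255*t
print(Rt.inv().apply(T-p)*1000, "lift 60mm dir tool",Rt.inv().apply(zs)*60,"world",zs, S.inv().apply(p-sq[:3])*1000)
E
```

```text
[-10.60686864   6.94780232  38.7270997 ] lift 60mm dir tool [ 16.19281923 -10.17438714 -56.87068183] world [-0.2300231   0.47739271  0.8480481 ] [-6.34992524 -4.53682164 27.57798193]
```

Emit:
arm_command:
  series:
    - [[-3, 2, 10, 0], [-6, 4, 20, 0], [-8, 5, 30, 0], [-11, 7, 38, 0], [-11, 7, 38, 0]]

```text
time: 12.45
eef_pos: [0.3992, 0.3044, 0.064]
tool_rot: [0.534, 0.829, -0.151, 0.073]
ft_force: [-0.2, 0.1, -0.5]
width: 0.0854
grip_force: 0.0
```

Emit:
arm_command:
  series:
    - [[0, 0, 0, 0], [0, 0, 0, 0], [0, 0, 0, 0], [0, 0, 0, 0], [0, 0, 0, 0], [0, 0, 0, 0]]
  hand: 40
  squeeze: 40

```text
time: 13.2
eef_pos: [0.4014, 0.3064, 0.0664]
tool_rot: [0.534, 0.829, -0.147, 0.075]
ft_force: [4.4, 5.1, 8.5]
width: 0.0343
grip_force: 4.5
```

```bash
python3 - <<'E'
from h import *
s=state();print({k:np.round(s[k],3).tolist() for k in("time","joints","eef_pos","ft_force","torque","width","grip_force")})
E
```

```text
{'time': 13.2, 'joints': [0.567, 0.569, 1.524, -0.27, 1.271, 0.25], 'eef_pos': [0.401, 0.306, 0.066], 'ft_force': [4.37, 5.11, 8.507], 'torque': [0.537, -0.779, 0.234], 'width': 0.034, 'grip_force': 4.506}
```

The fingers closed to 34 mm, so they are not on the rib's 60 mm ends. I'll look.

```bash
python3 - <<'E'
from plan import *
out=[]
for n,(u,v,w,h) in(("top",(200,200,80,80)),("scene",(320,130,70,70))):
    im,d=get_image(n);np.save(n+"2.npy",d);cv2.imwrite(f"pics/{n}2.png",im)
    out.append(cv2.resize(im[v:v+h,u:u+w],(400,400),interpolation=cv2.INTER_CUBIC))
cv2.imwrite("pics/near2.png",np.hstack(out))
E
```

```text
(no output)
```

View pics/near2.png

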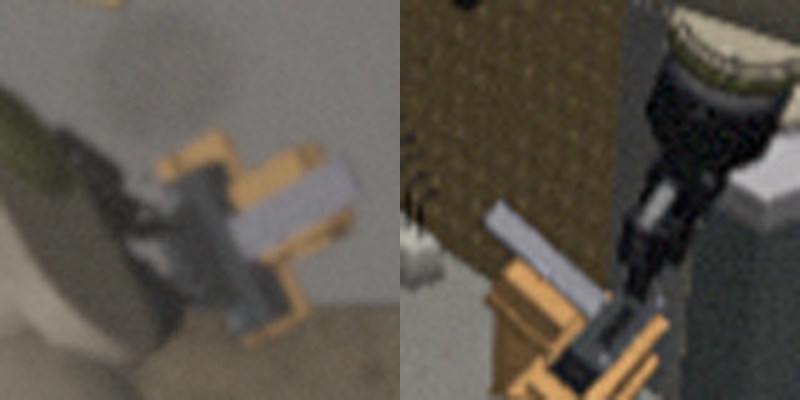

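The square still sits in the rest, and the fingers seem to have passed on the rib's outer side. I'll check the clouds in the square's frame, both for the rib and for the fingers.

```bash
python3 - <<'E'
from plan import *
S=pose(sq);p,Rt=cur();print("TCP in sq",(S.inv().apply(p-sq[:3])*1000).round(1),"pad centre(34mm)",(S.inv().apply(p-.021*Rt.as_matrix()[:,2]-sq[:3])*1000).round(1))
for n in("top","scene"):
  for k in(0,2):
    Q=S.inv().apply((cloud(n,np.load(f"{n}{k}.npy")).reshape(-1,3)-sq[:3]))*1000
    print(n,k)
    for a,b in((-17,-5),(-5,8),(8,16),(16,26),(26,45),(45,70)):
        s=Q[(Q[:,2]>a)&(Q[:,2]<=b)&(abs(Q[:,0])<45)&(abs(Q[:,1])<75)]
        if len(s)>3: print("  z",a,b,len(s),"x",np.percentile(s[:,0],[5,50,95]).round(0),"y",np.percentile(s[:,1],[5,50,95]).round(0))
E
```

```text
TCP in sq [ -5.7  -2.4 -11.9] pad centre(34mm) [-0.2  1.2  8.1]
top 0
  z -17 -5 57 x [-0.  5.  8.] y [-31.  -2.  27.]
  z -5 8 67 x [2. 5. 7.] y [-29.  -1.  26.]
  z 8 16 50 x [-5.  4.  6.] y [-26.   1.  27.]
  z 16 26 41 x [-2.  3.  7.] y [-27.  -0.  22.]
top 2
  z -17 -5 61 x [ 2.  5. 13.] y [-30.   4.  26.]
  z -5 8 63 x [2. 5. 7.] y [-29.  -7.  23.]
  z 8 16 31 x [-3.  4.  7.] y [-30.   0.  16.]
  z 16 26 35 x [-3.  4. 14.] y [-27.   5.  22.]
  z 26 45 47 x [ 1. 16. 21.] y [-26.  20.  29.]
  z 45 70 76 x [11. 23. 30.] y [-23.  29.  57.]
scene 0
  z -17 -5 42 x [-11.   4.  19.] y [-28.  24.  48.]
  z -5 8 8 x [-3.  1.  4.] y [26. 31. 34.]
  z 8 16 7 x [-2.  2.  5.] y [ 9. 29. 31.]
  z 16 26 28 x [-3.  1.  5.] y [-24.   3.  30.]
scene 2
  z -17 -5 36 x [-12.   5.  43.] y [-32.  17.  51.]
  z -5 8 10 x [-3.  1.  5.] y [25. 30. 33.]
  z 8 16 5 x [-3. -0.  4.] y [-21.  29.  32.]
  z 16 26 14 x [-4. -0. 10.] y [-19.  26.  35.]
  z 26 45 32 x [-3.  4. 15.] y [-16.  30.  39.]
  z 45 70 27 x [ 2.  7. 26.] y [-12.  54.  62.]
```

```bash
python3 - <<'E'
from plan import *
p,Rt=cur();print(state()["width"],state()["grip_force"])
for n in("top","scene"):
    P=(cloud(n,np.load(f"{n}2.npy")).reshape(-1,3)-p);L=Rt.inv().apply(P)*1000
    for a,b in((-20,-5),(-35,-20),(-50,-35),(-65,-50),(-85,-65)):
        s=L[(L[:,2]>a)&(L[:,2]<=b)&(abs(L[:,0])<30)&(abs(L[:,1])<75)]
        if len(s)>3: print(n,"z",a,b,len(s),"y hist",np.histogram(s[:,1],np.arange(-75,76,10))[0],"x",np.percentile(s[:,0],[5,95]).round(0))
E
```

```text
0.03389811291473548 4.50567914522253
top z -20 -5 84 y hist [ 0  0  0  0 10 14 13 10 13 14  5  1  4  0  0] x [-19.  -3.]
top z -35 -20 64 y hist [ 0  0  0  0  9  1 11 18 18  5  2  0  0  0  0] x [-6.  5.]
top z -50 -35 28 y hist [0 0 0 0 8 4 0 0 6 9 1 0 0 0 0] x [-12.   8.]
top z -65 -50 34 y hist [ 0  0  0  0 10  4  0  0  4 14  2  0  0  0  0] x [-13.   5.]
top z -85 -65 57 y hist [ 0  0  3  3 14  4  0  0  4 16  6  5  2  0  0] x [-13.   3.]
scene z -20 -5 23 y hist [0 0 0 0 0 0 0 0 0 0 9 5 8 1 0] x [-22.  -2.]
scene z -35 -20 15 y hist [0 0 0 0 1 3 0 0 0 3 8 0 0 0 0] x [-6.  5.]
scene z -50 -35 22 y hist [ 0  0  0  0  0  4  0  0  0 10  8  0  0  0  0] x [-9. 10.]
scene z -65 -50 24 y hist [0 0 0 0 0 7 0 0 0 8 9 0 0 0 0] x [-6. 11.]
scene z -85 -65 11 y hist [0 0 0 0 1 2 0 0 0 4 1 3 0 0 0] x [-9. 13.]
```

```bash
python3 - <<'E'
from plan import *
S=pose(sq);p,Rt=cur()
for n in("top","scene"):
    d0,d2=np.load(n+"0.npy"),np.load(n+"2.npy");P=cloud(n,d2);m=(d2>0)&(d0>0)&(d0-d2>.004)
    Q=S.inv().apply((P[m]-sq[:3]))*1000;L=Rt.inv().apply(P[m]-p)*1000
    k=(Q[:,2]<40)&(Q[:,2]>-30)&(abs(Q[:,0])<40)&(abs(Q[:,1])<60);o=np.argsort(Q[k][:,2])
    print(n,k.sum());print(np.c_[Q[k][o],L[k][o]].round(0).astype(int)[:26].tolist())
E
```

```text
top 140
[[17, -50, -29, -27, -45, 19], [39, 16, -29, -48, 19, 2], [19, 29, -28, -28, 32, 4], [27, 16, -28, -36, 19, 3], [26, 26, -27, -35, 29, 2], [28, -16, -27, -36, -13, 8], [38, 17, -27, -46, 20, -1], [25, 23, -26, -34, 26, 1], [17, 36, -26, -26, 39, 1], [18, 43, -26, -27, 46, -1], [8, -51, -25, -16, -47, 17], [17, -24, -25, -26, -20, 10], [27, 17, -25, -35, 19, 0], [29, 13, -24, -36, 15, 0], [15, -3, -24, -23, 0, 6], [16, 38, -24, -24, 40, -2], [-2, -31, -24, -6, -26, 15], [-9, 37, -23, 0, 40, 5], [1, -51, -23, -10, -47, 17], [5, -27, -23, -13, -23, 12], [39, 2, -22, -46, 3, -3], [16, 3, -22, -24, 6, 3], [26, -2, -22, -33, 1, 1], [38, 5, -21, -45, 7, -4], [12, 8, -21, -19, 11, 2], [14, -21, -21, -21, -18, 7]]
scene 69
[[-22, -36, -30, 11, -30, 27], [-19, 30, -29, 8, 35, 14], [31, 35, -28, -40, 38, -1], [31, 28, -27, -39, 31, -1], [23, 10, -26, -31, 13, 4], [38, 25, -25, -46, 28, -3], [26, 23, -25, -34, 26, 0], [23, 20, -24, -31, 23, 0], [36, 31, -24, -43, 33, -5], [-6, 55, -24, -3, 58, 1], [38, 12, -24, -45, 14, -3], [38, 22, -22, -45, 24, -6], [-3, 53, -21, -5, 56, -1], [-14, 31, -21, 5, 35, 5], [28, 33, -20, -35, 34, -7], [-9, 32, -20, 1, 36, 3], [30, 5, -20, -36, 7, -3], [35, 5, -20, -41, 7, -5], [9, 51, -19, -16, 53, -6], [11, 33, -18, -18, 35, -4], [8, 21, -18, -15, 24, -2], [11, -18, -17, -18, -16, 4], [-7, -46, -17, 0, -42, 13], [7, 15, -17, -14, 18, -2], [27, 14, -17, -33, 15, -7], [-6, -12, -16, -1, -8, 6]]
```

Before guessing, I'll check where the finger tips really sit relative to the reported TCP, using the start images.

```bash
python3 - <<'E'
from plan import *
for k,pp,qq in(("0",[.21623,.47812,.19769],[.21079,.97753,-.00053,-.00024]),("1",[.3894,.3231,.0975],[.533,.829,-.152,.072]),("2",*cur())):
    Rt=qq if isinstance(qq,R) else R.from_quat(qq);pp=np.array(pp)
    for n in("top","scene"):
        L=Rt.inv().apply(cloud(n,np.load(f"{n}{k}.npy")).reshape(-1,3)-pp)*1000
        for sgn in(-1,1):
            yy=L[:,1]*sgn;s=L[(yy>12)&(yy<75)&(abs(L[:,0])<25)&(L[:,2]>-75)&(L[:,2]<30)]
            h=np.histogram(s[:,2],np.arange(-75,31,7))[0];print(k,n,sgn,"z hist from -75 by 7:",h, "y", np.percentile(s[:,1],[5,50,95]).round(0) if len(s) else "")
E
```

```text
0 top -1 z hist from -75 by 7: [3 4 4 2 0 0 0 0 0 0 0 0 0 0 0] y [-56. -51. -46.]
0 top 1 z hist from -75 by 7: [0 0 0 0 0 0 0 0 0 0 0 0 0 0 0] y 
0 scene -1 z hist from -75 by 7: [15 15 15  6  0  0  0  0  0  0  0  0  0  0  0] y [-49. -45. -40.]
0 scene 1 z hist from -75 by 7: [17 14 13  6  0  0  0  0  0  0  0  0  0  0  0] y [44. 51. 57.]
1 top -1 z hist from -75 by 7: [ 9  8  7  4  0  0  0  0  0  0  0  4 12  8  4] y [-58. -33. -13.]
1 top 1 z hist from -75 by 7: [ 8  7 11  4  2  0  0  0  0  1 13 21 19 14 18] y [14. 29. 49.]
1 scene -1 z hist from -75 by 7: [3 2 6 2 0 0 0 0 0 0 0 0 0 0 0] y [-49. -46. -42.]
1 scene 1 z hist from -75 by 7: [ 9 11  7  2  0  0  0  0  0  0 15  5  6  2 14] y [21. 44. 61.]
2 top -1 z hist from -75 by 7: [ 1  6  5  9  6  3  2  9 13 12  7 27 63 19  2] y [-45. -28. -14.]
2 top 1 z hist from -75 by 7: [14  7  9 10  7  7  5  7 10 16 58 38 11 27 18] y [14. 28. 69.]
2 scene -1 z hist from -75 by 7: [ 0  2  2  5  2  1  3  1  0  0  0  5 11  0  7] y [-39. -21. -14.]
2 scene 1 z hist from -75 by 7: [ 1  5  8  9  6 10  2  6  6 17 45 26 27 42 19] y [18. 44. 72.]
```

The open finger tips end about 50 mm behind the reported TCP, not 13 mm: the real tips lie some 36 mm short of where eef_pos implies. That explains it: the fingers closed just above the rib top, and nothing was disturbed. I'll open, back off, and recompute with that offset.

Emit:
arm_command:
  series:
    - [[0, 0, 0, 0], [0, 0, 0, 0], [4, -3, -15, 0], [8, -5, -28, 0], [8, -5, -28, 0]]
  hand: 100

```text
time: 13.92
eef_pos: [0.3928, 0.3198, 0.0905]
tool_rot: [0.534, 0.829, -0.15, 0.073]
ft_force: [-0.7, -0.5, 0.3]
width: 0.0857
grip_force: 0.0
```

```bash
python3 - <<'E'
from plan import *
S=pose(sq);p,Rt=cur();zs=S.apply([0,0,1]);t=Rt.as_matrix()[:,2];th=np.arccos(-t[2]);az=np.degrees(np.arctan2(t[1],t[0]))
for k in(11,9): 
    T=sq[:3]+.001*k*zs+(.0255+.035)*t;print(k,T.round(4),"clear",clear(T,th,az),"rows mm",(Rt.inv().apply(T-p)*1000).round(1), "pre",(Rt.inv().apply(T+.045*zs-p)*1000).round(1))
for P in((.559,.4455,.03),(.565,.46,.03)):
    for d in(19,22,25): print(P,d,clear(np.array(P),np.radians(d),-97))
E
python3 st.py
```

```text
11 [0.398  0.2942 0.0317] clear (np.float64(0.5525812444868484), np.float64(0.6018502831627844), np.float64(0.24835610344889347), np.float64(0.014709168943155632)) rows mm [-7.8  4.9 63.7] pre [ 4.4 -2.7 21.1]
9 [0.3985 0.2932 0.03  ] clear (np.float64(0.5506718888135435), np.float64(0.6038014306478838), np.float64(0.24906113330246157), np.float64(0.014051219062317183)) rows mm [-8.3  5.2 65.6] pre [ 3.8 -2.4 23. ]
(0.559, 0.4455, 0.03) 19 (np.float64(0.6085043765777642), np.float64(1.094055354178376), np.float64(0.38974819849949477), np.float64(0.005047905954456311))
(0.559, 0.4455, 0.03) 22 (np.float64(0.6219674003556445), np.float64(1.137107677381104), np.float64(0.39805061228401895), np.float64(0.009719356343729946))
(0.559, 0.4455, 0.03) 25 (np.float64(0.6348083028735299), np.float64(1.1844176163963154), np.float64(0.40632283169302336), np.float64(0.014179053457814977))
(0.565, 0.46, 0.03) 19 (np.float64(0.6192199296527825), np.float64(1.1454167165826357), np.float64(0.3995684965394805), np.float64(0.008765643648523058))
(0.565, 0.46, 0.03) 22 (np.float64(0.6323100741498202), np.float64(1.1950160913187777), np.float64(0.40805194361315844), np.float64(0.026313344884075496))
(0.565, 0.46, 0.03) 25 (np.float64(0.6447985964195779), np.float64(1.252331396698532), np.float64(0.41660391283051584), np.float64(0.030873845378425135))
13.925 [ 0.595  0.548  1.488 -0.259  1.337  0.258] [0.3928 0.3198 0.0905]
[[-0.42   0.907 -0.038]
 [ 0.863  0.386 -0.327]
 [-0.282 -0.17  -0.944]] tilt 19.2 az -97.0
```

Emit:
arm_command:
  series:
    - [[4, -3, 21, 0], [1, -1, 32, 0], [-2, 1, 42, 0], [-5, 3, 53, 0], [-8, 5, 63, 0], [-8, 5, 63, 0]]

```text
time: 14.68
eef_pos: [0.3978, 0.2928, 0.0309]
tool_rot: [0.534, 0.829, -0.151, 0.073]
ft_force: [0.2, 0.5, -0.3]
width: 0.0853
grip_force: 0.0
```

Emit:
arm_command:
  series:
    - [[0, 0, 0, 0], [0, 0, 0, 0], [0, 0, 0, 0], [0, 0, 0, 0], [0, 0, 0, 0], [0, 0, 0, 0]]
  hand: 40
  squeeze: 45

```text
time: 15.42
eef_pos: [0.3995, 0.2948, 0.0332]
tool_rot: [0.534, 0.829, -0.148, 0.074]
ft_force: [1.0, 3.3, 8.0]
width: 0.0614
grip_force: 46.6
```

Gripped: 61 mm opening, 47 N. I'll lift square to the slope.

Emit:
arm_command:
  series:
    - [[3, -2, -9, 0], [5, -3, -19, 0], [8, -5, -28, 0], [12, -8, -43, 0], [16, -10, -57, 0], [20, -13, -71, 0], [24, -15, -85, 0], [30, -19, -104, 0], [30, -19, -104, 0]]

```text
time: 16.55
eef_pos: [0.3724, 0.347, 0.1256]
tool_rot: [0.534, 0.829, -0.149, 0.073]
ft_force: [0.6, -0.4, -3.5]
width: 0.0611
grip_force: 48.4
```

```bash
python3 - <<'E'
from plan import *
from fit import *
p,Rt=cur();S0=pose(sq)
print(p,state()["width"],state()["grip_force"],state()["ft_force"].round(1))
t=Rt.as_matrix()[:,2];g=p-.0605*t;C=[]
for n in("top","scene"):
    im,d=get_image(n);cv2.imwrite(f"pics/{n}3.png",im);np.save(n+"3.npy",d)
    P=cloud(n,d);q=P.reshape(-1,3);k=(np.linalg.norm(q-g,axis=1)<.14)&(Rt.inv().apply(q-p)[:,2]>-.045)&(q[:,2]>.06);c=im.reshape(-1,3).astype(int);k&=(c[:,2]-c[:,0]<12)
    # drop rest: keep points at least 45mm above deck plane of stored square underside
    k&=S0.inv().apply(q-sq[:3])[:,2]>-.01
    C.append(q[k]);print(n,k.sum())
C=np.vstack(C)
def f(v): return sdf((S0*R.from_rotvec(v[3:])).inv().apply(C-v[:3]))
r=least_squares(f,[*g,0,0,0],loss="soft_l1",f_scale=2,x_scale=[.01]*3+[.1]*3)
S=S0*R.from_rotvec(r.x[3:]);print("grip pt",r.x[:3].round(4),"expected",(sq[:3]+p-np.array([.3995,.2948,.0332])).round(4),"rotvec deg",np.degrees(r.x[3:]).round(1),"med",np.median(abs(r.fun)).round(2))
print("axes\n",S.as_matrix().round(3))
E
```

```text
[0.37239579 0.34697167 0.12558984] 0.06106235296622332 48.38763421867043 [ 0.6 -0.4 -3.5]
top 635
scene 215
grip pt [0.3734 0.3595 0.1701] expected [0.3758 0.3608 0.1718] rotvec deg [-0.1  0.1 -0. ] med 1.14
axes
 [[ 0.368  0.902 -0.227]
 [-0.765  0.433  0.478]
 [ 0.529 -0.002  0.849]]
```

The fit shows the square held firmly in its original attitude. I'll plan the set-down in front of the panel edge with the square turned to the panel's direction, and check attitude and clearance there.

```bash
cat > b.py <<'E'
from plan import *
p,Rt=cur();t=Rt.as_matrix()[:,2];th=np.arccos(-t[2]);az=np.degrees(np.arctan2(t[1],t[0]))
S0=pose(sq);g0=np.array([.3746,.3602,.171]);sp=np.array([.3724,.347,.1256]);R0=R.from_quat([.534,.829,-.149,.073])
rel=R0.inv()*S0; relp=R0.inv().apply(g0-sp)      # square in tool
xp=R.from_euler("z",-10.6,degrees=True);pe=np.array([.5739,.4427,0])
E
python3 - <<'E'
from b import *
Y=None
for gd in np.arange(40,70,.5):
    Q=Rt*R.from_euler("z",-gd,degrees=True);S=Q*rel;y=S.apply([0,1,0]);a=np.degrees(np.arctan2(y[1],y[0]))
    if abs(a-79.4)<.6: Y=gd;SS=S;QQ=Q;print("yaw units",-gd/5,"y az",a,"roll",np.degrees(np.arcsin(y[2])),"pitch",np.degrees(np.arcsin(SS.apply([1,0,0])[2])))
K=np.array([[a,b,-.047] for a in(-.015,.015) for b in(-.05,.05)]);low=SS.apply(K)[:,2].min();print("lowest corner rel grip",low, SS.apply(K).round(3).tolist())
for gap in(.012,.03,.05):
    g=pe+xp.apply([-.015-gap,0,0]);g[2]=-low+.003;e=g-QQ.apply(relp);c=clear(e,th,az);print(gap,"grip",g.round(3),"eef",e.round(4),"clear mm",round(c[3]*1000,1),"q1",np.degrees(c[0]).round(1),"r elbow",c[2].round(3))
E
```

```text
yaw units -10.9 y az 78.80916424169764 roll -9.150264374144287 pitch 16.879713660221118
yaw units -11.0 y az 79.30763271660625 roll -9.161586121449497 pitch 16.71446270681787
yaw units -11.1 y az 79.80614739153634 roll -9.171472814737028 pitch 16.549190270737036
lowest corner rel grip -0.056667926246790075 [[-0.011, -0.056, -0.041], [0.007, 0.041, -0.057], [0.018, -0.06, -0.032], [0.035, 0.037, -0.048]]
0.012 grip [0.547 0.448 0.06 ] eef [0.5433 0.4331 0.0148] clear mm 5.0 q1 34.9 r elbow 0.381
0.03 grip [0.53  0.451 0.06 ] eef [0.5257 0.4364 0.0148] clear mm 10.9 q1 35.8 r elbow 0.374
0.05 grip [0.51  0.455 0.06 ] eef [0.506  0.4401 0.0148] clear mm 17.8 q1 37.0 r elbow 0.367
```

```bash
python3 - <<'E'
from b import *
y=np.radians(-55)
for r in rows(p,Rt,[((.40,.40,.17),y*.5),((.51,.438,.11),y),((.521,.4372,.04),y)],.045): print(r)
E
```

```text
low clearance [0.51  0.438 0.11 ] 16 q1 37.0
  low clearance [0.516 0.438 0.075] 14 q1 36.0
  low clearance [0.521 0.437 0.04 ] 13 q1 36.0
[7, 13, -21, -1.8]
[15, 25, -41, -3.7]
[22, 38, -62, -5.5]
[23, 80, -49, -7.3]
[24, 121, -36, -9.2]
[26, 163, -23, -11.0]
[33, 174, 10, -11.0]
[40, 185, 43, -11.0]
```

Emit:
arm_command:
  series:
    - [[7, 13, -21, -1.8], [15, 25, -41, -3.7], [22, 38, -62, -5.5], [23, 80, -49, -7.3], [24, 121, -36, -9.2], [26, 163, -23, -11], [33, 174, 10, -11], [40, 185, 43, -11], [40, 185, 43, -11], [40, 185, 43, -11]]

```text
time: 17.9
eef_pos: [0.5219, 0.4378, 0.0422]
tool_rot: [0.091, 0.982, -0.167, -0.004]
ft_force: [0.6, -0.4, -3.5]
width: 0.061
grip_force: 49.3
```

```bash
cat > sqfit.py <<'E'
from fit import *
from plan import cur
def sqfit(k,S0,g,tag,zmin=.006,flat=False):
    """fit square pose to the clouds; S0,g: guess"""
    C=[]
    for n in("top","scene"):
        im,d=get_image(n);cv2.imwrite(f"pics/{n}{tag}.png",im);P=cloud(n,d).reshape(-1,3);c=im.reshape(-1,3).astype(int)
        m=(c[:,2]-c[:,0]<12)&(P[:,2]>zmin);L=S0.inv().apply(P-g)
        m&=(sdf(L)<12)
        C.append(P[m])
    C=np.vstack(C);n=3 if not flat else 1
    def rot(v): return S0*R.from_rotvec(v[3:]) if not flat else R.from_euler("z",v[3])*S0
    f=lambda v: sdf(rot(v).inv().apply(C-v[:3]))
    r=least_squares(f,[*g]+[0]*n,loss="soft_l1",f_scale=2,x_scale=[.01]*3+[.1]*n)
    print("n",len(C),"med mm",np.median(abs(r.fun)).round(2));return r.x[:3],rot(r.x)
def inpanel(g,S):
    pe=np.array([.5739,.4427,0]);xp=R.from_euler("z",-10.6,degrees=True);M=xp.inv()*S
    print("grip in panel mm",(xp.inv().apply(g-pe)*1000).round(1),"yaw",np.degrees(np.arctan2(M.as_matrix()[1,0],M.as_matrix()[0,0])).round(1),"pitch",np.degrees(np.arcsin(M.as_matrix()[2,0])).round(1),"roll",np.degrees(np.arcsin(M.as_matrix()[2,1])).round(1))
E
python3 - <<'E'
from b import *
from sqfit import *
p,Rt=cur();S=Rt*rel;g=p+Rt.apply(relp);print("exp");inpanel(g,S)
g,S=sqfit(0,S,g,"4");inpanel(g,S);s=state();print(s["eef_pos"],s["ft_force"].round(1),s["width"])
K=np.array([[a,b,-.047] for a in(-.015,.015) for b in(-.05,.05)]);print("lowest",(S.apply(K)+g)[:,2].round(4))
E
```

```text
exp
grip in panel mm [-49.    0.6  87. ] yaw 2.6 pitch 16.8 roll -9.1
n 978 med mm 1.2
grip in panel mm [-50.3   1.   88.7] yaw 2.0 pitch 16.1 roll -9.2
[0.5219793  0.43810785 0.0428259 ] [ 0.7  0.1 -2.2] 0.06132030242481355
lowest [0.048  0.032  0.0563 0.0403]
```

Clear, and the square hangs as predicted. Next, lower it until the low corner touches.

```bash
python3 - <<'E'
from plan import *
p,Rt=cur()
for v in([0,0,-.028],[0,0,-.032],[0,0,-.036]): print(Rt.inv().apply(v)*1000)
E
```

```text
[ 0.63990285  9.17128045 26.44764903]
[ 0.73131754 10.48146337 30.22588461]
[ 0.82273224 11.79164629 34.00412018]
```

Emit:
arm_command:
  series:
    - [[0, 4, 10, 0], [0, 7, 20, 0], [1, 9, 26, 0], [1, 10, 29, 0], [1, 10, 29, 0]]

```text
time: 18.62
eef_pos: [0.5218, 0.437, 0.0122]
tool_rot: [0.091, 0.982, -0.168, -0.004]
ft_force: [-2.6, -5.7, 9.9]
width: 0.0608
grip_force: 51.9
```

Emit:
arm_command:
  series:
    - [[0, 1, 2, 0], [0, 1, 3, 0], [0, 1, 4, 0], [0, 1, 4, 0]]
  squeeze: 20

```text
time: 19.12
eef_pos: [0.523, 0.4365, 0.0115]
tool_rot: [0.092, 0.982, -0.168, -0.002]
ft_force: [-4.6, -10.4, 23.6]
width: 0.0611
grip_force: 55.8
```

The corner is on the bench. I'll release just enough for it to settle flat.

Emit:
arm_command:
  series:
    - [[0, 0, -3, 0], [0, 0, -3, 0], [0, 0, -3, 0], [0, 0, -3, 0]]
  hand: 82
  squeeze: 30

```text
time: 19.62
eef_pos: [0.5212, 0.4381, 0.0086]
tool_rot: [0.091, 0.982, -0.167, -0.005]
ft_force: [0.1, -0.2, 1.2]
width: 0.0703
grip_force: 0.5
```

Emit:
arm_command:
  series:
    - [[0, -2, -4, 0], [0, -2, -4, 0], [0, -2, -4, 0]]
  hand: 100

```text
time: 20.0
eef_pos: [0.521, 0.4377, 0.0132]
tool_rot: [0.091, 0.982, -0.167, -0.005]
ft_force: [0.4, -0.8, 0.0]
width: 0.0852
grip_force: 0.0
```

```bash
python3 - <<'E'
from b import *
from sqfit import *
p,Rt=cur();s=state();print(s["eef_pos"],s["ft_force"].round(1),s["width"])
S=R.from_euler("z",-8,degrees=True);g=pe+xp.apply([-.045,0,.047])
g,S=sqfit(0,S,g,"5");inpanel(g,S);np.savez("sq2.npz",g=g,q=S.as_quat())
E
```

```text
[0.52100633 0.43767516 0.01324075] [ 0.4 -0.8  0. ] 0.0852458870962124
n 557 med mm 1.22
grip in panel mm [-51.6  -2.8  49.4] yaw -19.1 pitch 0.6 roll 1.0
```

The square lies flat in front of the panel: grip at panel coordinates (−52, −3), turned about −19°. Next I'll raise, turn 90° for a grip across the rib, and check the final clearance.

```bash
cat > c.py <<'E'
from b import *
z=np.load("sq2.npz");g=z["g"].copy();S=R.from_quat(z["q"]);g[2]=.047
yw=np.arctan2(S.as_matrix()[1,0],S.as_matrix()[0,0]);S=R.from_euler("z",yw)
p,Rt=cur();t=Rt.as_matrix()[:,2]
def eef(g,S,yo=.010,zo=.009,k=.056): return g+S.apply([0,yo,zo])+k*t
E
python3 - <<'E'
from c import *
print("world yaw",np.degrees(yw))
fin=pe+xp.apply([-.015,0,.047])
for yo in(0,.01,.015): print(yo,eef(fin,xp,yo).round(4),"clear final",[round(clear(eef(fin,xp,yo),np.radians(d),-97)[3]*1000,1) for d in(19.2,22,24.5)])
y=yawto(Rt,S.apply([1,0,0]));print("yaw",np.degrees(y))
E=eef(g,S);up=p-.05*t
print("alt yaw",np.degrees(y)-180*np.sign(y),"q",state()["joints"].round(2))
for yy in(y,y-np.pi*np.sign(y)):
    print([r for r in rows(p,Rt,[(up,0),(E-.045*t,yy)],.05)])
print("E",E,"clear",clear(E,np.radians(19.2),-97)[3])
E
```

```text
world yaw -29.66303433761862
0 [0.5569 0.4271 0.0031] clear final [np.float64(-0.9), np.float64(3.6), np.float64(7.4)]
0.01 [0.5587 0.4369 0.0031] clear final [np.float64(2.3), np.float64(6.7), np.float64(10.5)]
0.015 [0.5597 0.4418 0.0031] clear final [np.float64(3.9), np.float64(8.2), np.float64(24.9)]
yaw -72.0531183876195
alt yaw 107.9468816123805 q [ 0.63  1.01  0.84 -0.24  1.53 -0.72]
  low clearance [0.522 0.446 0.037] 15 q1 37.0
  low clearance [0.523 0.454 0.06 ] 18 q1 37.0
  low clearance [0.524 0.454 0.058] 18 q1 37.0
  low clearance [0.524 0.454 0.057] 18 q1 37.0
  low clearance [0.525 0.454 0.055] 18 q1 37.0
  low clearance [0.525 0.454 0.053] 18 q1 37.0
  low clearance [0.526 0.454 0.051] 18 q1 37.0
  low clearance [0.526 0.454 0.049] 17 q1 37.0
  low clearance [0.527 0.454 0.047] 17 q1 37.0
  low clearance [0.527 0.455 0.046] 17 q1 37.0
[[0, 0, -25, 0.0], [0, 0, -50, 0.0], [0, 1, -48, -1.8], [-1, 2, -47, -3.6], [-1, 2, -45, -5.4], [-2, 3, -43, -7.2], [-2, 4, -42, -9.0], [-3, 5, -40, -10.8], [-3, 5, -38, -12.6], [-4, 6, -36, -14.4]]
  low clearance [0.522 0.446 0.037] 1
[... 254 characters left out ...]
arance [0.525 0.454 0.054] 18 q1 37.0
  low clearance [0.525 0.454 0.053] 18 q1 37.0
  low clearance [0.525 0.454 0.052] 18 q1 37.0
  low clearance [0.526 0.454 0.051] 18 q1 37.0
  low clearance [0.526 0.454 0.049] 17 q1 37.0
  low clearance [0.527 0.454 0.048] 17 q1 37.0
  low clearance [0.527 0.454 0.047] 17 q1 37.0
  low clearance [0.527 0.455 0.046] 17 q1 37.0
[[0, 0, -25, 0.0], [0, 0, -50, 0.0], [0, 1, -49, 1.8], [-1, 1, -48, 3.6], [-1, 2, -47, 5.4], [-1, 2, -45, 7.2], [-2, 3, -44, 9.0], [-2, 3, -43, 10.8], [-2, 4, -42, 12.6], [-3, 4, -41, 14.4], [-3, 5, -40, 16.2], [-3, 5, -39, 18.0], [-3, 6, -38, 19.8], [-4, 6, -36, 21.6]]
E [0.52539517 0.43978207 0.00314169] clear 0.01212036485536272
```

Emit:
arm_command:
  series:
    - [[0, 0, -25, 0], [0, 0, -50, 0], [0, 1, -48, -1.8], [-1, 2, -47, -3.6], [-1, 2, -45, -5.4], [-2, 3, -43, -7.2], [-2, 4, -42, -9], [-3, 5, -40, -10.8], [-3, 5, -38, -12.6], [-4, 6, -38, -14.4]]

```text
time: 21.35
eef_pos: [0.5275, 0.4548, 0.047]
tool_rot: [-0.506, 0.846, -0.132, -0.103]
ft_force: [-0.1, -0.2, -0.2]
width: 0.0856
grip_force: 0.0
```

```bash
python3 - <<'E'
from c import *
from sqfit import *
g2,S2=sqfit(0,S,g,"6",flat=True);inpanel(g2,S2);np.savez("sq2.npz",g=g2,q=S2.as_quat())
from importlib import reload
import c;reload(c);from c import *
E=eef(g,S,.013);y=yawto(Rt,S.apply([1,0,0]));print(p,"yaw",np.degrees(y),"rows",(Rt.inv().apply(E-p)*1000).round(1),state()["ft_force"].round(1))
E
```

```text
n 1047 med mm 1.29
grip in panel mm [-51.7  -2.5  49. ] yaw -20.0 pitch -0.0 roll 0.0
[0.52757836 0.45488907 0.04701894] yaw 0.9169039715363164 rows [-3.   0.2 45.5] [-0.1  0.7 -0. ]
```

Emit:
arm_command:
  series:
    - [[-1, 0, 15, 0.2], [-2, 0, 30, 0.2], [-3, 0, 38, 0.2], [-3, 0, 45, 0.2], [-3, 0, 45, 0.2]]

```text
time: 22.08
eef_pos: [0.527, 0.4424, 0.0034]
tool_rot: [-0.496, 0.852, -0.133, -0.102]
ft_force: [0.2, 0.3, -0.1]
width: 0.0854
grip_force: 0.0
```

Emit:
arm_command:
  series:
    - [[0, 0, 0, 0], [0, 0, 0, 0], [0, 0, 0, 0], [0, 0, 0, 0], [0, 0, 0, 0], [0, 0, 0, 0], [0, 0, 0, 0], [0, 0, 0, 0]]
  hand: 5
  squeeze: 35

```text
time: 23.08
eef_pos: [0.5271, 0.4433, 0.0047]
tool_rot: [-0.496, 0.852, -0.133, -0.101]
ft_force: [-2.6, 2.9, 5.8]
width: 0.0093
grip_force: 37.6
```

Gripped across the rib. I'll lift a little, turn to the panel's direction, and measure.

Emit:
arm_command:
  series:
    - [[0, 0, -5, 0], [0, 0, -10, 0], [0, 0, -13, 0], [0, 0, -13, -1.4], [0, 0, -13, -2.8], [0, 0, -13, -4], [0, 0, -13, -4], [0, 0, -13, -4]]

```text
time: 24.08
eef_pos: [0.5277, 0.4469, 0.016]
tool_rot: [-0.636, 0.753, -0.114, -0.123]
ft_force: [-0.0, 1.1, -3.0]
width: 0.0099
grip_force: 36.4
```

```bash
python3 - <<'E'
from b import *
from sqfit import *
s=state();print(s["width"],s["grip_force"],s["ft_force"].round(1),p.round(4))
S=R.from_euler("z",-11,degrees=True);g=p-.056*t-S.apply([0,.013,.009])
g,S=sqfit(0,S,g,"7");inpanel(g,S);M=xp.inv()*Rt;print("tool y in panel",M.as_matrix()[:,1].round(3))
np.savez("rel.npz",q=(Rt.inv()*S).as_quat(),v=Rt.inv().apply(g-p))
K=np.array([[a,b,-.047] for a in(-.015,.015) for b in(-.05,.05)]);print("corner z",(S.apply(K)+g)[:,2].round(4))
E
```

```text
0.009858962649865192 36.36100888252258 [-0.   1.1 -3. ] [0.5277 0.4469 0.016 ]
n 1048 med mm 1.45
grip in panel mm [-48.6   0.4  62.3] yaw 0.9 pitch 0.6 roll -0.1
tool y in panel [-1.    -0.019 -0.016]
corner z [0.0153 0.0151 0.0156 0.0154]
```

Held flat: pitch 0.6°, roll −0.1°, yaw about +1°, 15 mm above the bench. I'll move to an 8 mm gap and lower.

```bash
python3 - <<'E'
from b import *
for n,v in(("fwd",[.0255,-.0005,0]),("fwd down",[.0255,-.0005,-.012]),("down15",[.0255,-.0005,-.0145]),("push8",[.0335,-.0005,-.0145])):
    w=xp.apply(v);print(n,(Rt.inv().apply(w)*1000).round(1),"clear",round(clear(p+w,np.radians(19.2),-97)[3]*1000,1))
E
```

```text
fwd [  0.8 -25.5   0.7] clear 5.6
fwd down [ -3.1 -25.3  12. ] clear 5.6
down15 [ -4.  -25.3  14.4] clear 5.6
push8 [ -3.9 -33.3  14.6] clear 3.0
```

Emit:
arm_command:
  series:
    - [[0, -9, 0, 0.2], [1, -18, 0, 0.2], [1, -25, 1, 0.2], [-1, -25, 6, 0.2], [-3, -25, 12, 0.2], [-3, -25, 12, 0.2], [-4, -25, 14, 0.2], [-4, -25, 14, 0.2]]

```text
time: 25.18
eef_pos: [0.5525, 0.4416, 0.0039]
tool_rot: [-0.63, 0.758, -0.115, -0.122]
ft_force: [-3.8, -5.3, 9.4]
width: 0.0094
grip_force: 38.2
```

```bash
python3 - <<'E'
from b import *
from sqfit import *
s=state();print(s["eef_pos"].round(4),s["ft_force"].round(1),s["torque"].round(2),"tau",s["joint_torque"].round(2),s["joints"].round(3))
z=np.load("rel.npz");S=Rt*R.from_quat(z["q"]);g=p+Rt.apply(z["v"]);inpanel(g,S)
g,S=sqfit(0,S,g,"8");inpanel(g,S);print("1mm: fwd",(Rt.inv().apply(xp.apply([1,0,0]))).round(2),"down",Rt.inv().apply([0,0,-1]).round(2))
E
```

```text
[0.5525 0.4416 0.0039] [-3.8 -5.3  9.4] [-0.89  0.84 -0.08] tau [ 1.210e+00 -6.368e+01 -2.469e+01  5.000e-02 -1.310e+00  2.200e-01] [ 0.61   1.096  0.697 -0.249  1.578 -2.319]
grip in panel mm [-23.5  -0.1  50.2] yaw 0.0 pitch 1.0 roll -0.1
n 971 med mm 1.36
grip in panel mm [-23.8   0.2  50. ] yaw 0.8 pitch 0.9 roll 0.5
1mm: fwd [-0.   -1.    0.02] down [-0.33  0.02  0.94]
```

On the bench with light contact. I'll ease up slightly and slide forward to the edge, watching the force.

Emit:
arm_command:
  series:
    - [[0, -2, -1, 0], [0, -4, -1, 0], [0, -6, -1, 0], [0, -7, -1, 0], [0, -7, -1, 0]]

```text
time: 25.9
eef_pos: [0.5588, 0.442, 0.0037]
tool_rot: [-0.63, 0.758, -0.114, -0.121]
ft_force: [-4.7, 1.3, 6.3]
width: 0.0093
grip_force: 38.2
```

Emit:
arm_command:
  series:
    - [[0, -1, 0, 0], [0, -1, 0, 0], [0, -2, 0, 0], [0, -2, 0, 0]]

```text
time: 26.4
eef_pos: [0.5601, 0.4418, 0.0037]
tool_rot: [-0.63, 0.758, -0.114, -0.122]
ft_force: [-7.9, 1.8, 7.0]
width: 0.0095
grip_force: 38.3
```

```bash
python3 - <<'E'
from b import *
s=state();print(s["eef_pos"].round(4),"F panel",xp.inv().apply(s["ft_force"]).round(1),"T panel",xp.inv().apply(s["torque"]).round(2),"tau",s["joint_torque"].round(2))
z=np.load("rel.npz");from sqfit import inpanel;inpanel(p+Rt.apply(z["v"]),Rt*R.from_quat(z["q"]))
E
```

```text
[0.5601 0.4418 0.0037] F panel [-8.1  0.3  7. ] T panel [ 0.13  1.62 -0.36] tau [ -4.23 -66.08 -25.48  -2.12  -1.06   0.18]
grip in panel mm [-15.9   1.4  50. ] yaw 0.1 pitch 0.8 roll -0.0
```

Emit:
arm_command:
  series:
    - [[0, -1, 0, 0], [0, -2, 0, 0], [0, -2, 0, 0]]

```text
time: 26.78
eef_pos: [0.5605, 0.4419, 0.0037]
tool_rot: [-0.63, 0.758, -0.113, -0.123]
ft_force: [-14.0, 1.4, 8.1]
width: 0.0091
grip_force: 38.8
```

Emit:
arm_command:
  series:
    - [[0, -1, 0, 0], [0, -2, 0, 0], [0, -2, 0, 0]]

```text
time: 27.15
eef_pos: [0.5609, 0.4418, 0.0038]
tool_rot: [-0.631, 0.758, -0.112, -0.125]
ft_force: [-21.9, 1.6, 12.7]
width: 0.0096
grip_force: 40.0
```

```bash
python3 - <<'E'
from b import *
s=state();print(s["eef_pos"].round(4),"F panel",xp.inv().apply(s["ft_force"]).round(1),"T panel",xp.inv().apply(s["torque"]).round(2),"tau",s["joint_torque"].round(2))
z=np.load("rel.npz");from sqfit import inpanel;inpanel(p+Rt.apply(z["v"]),Rt*R.from_quat(z["q"]))
E
```

```text
[0.5609 0.4418 0.0038] F panel [-21.8  -2.5  12.7] T panel [-0.46  3.95 -1.59] tau [-10.27 -64.55 -27.98  -4.15  -4.33  -0.19]
grip in panel mm [-14.9   1.7  50.1] yaw 0.0 pitch 0.4 roll -0.1
```

Firm contact with the edge (22 N) at x = −14.9. I'll loosen the fingers and nudge the rib from behind so the stock seats itself flush.

Emit:
arm_command:
  series:
    - [[0, 2, 0, 0], [0, 2, 0, 0], [0, 2, 0, 0], [0, 2, 0, 0]]
  hand: 25

```text
time: 27.65
eef_pos: [0.5636, 0.4401, 0.003]
tool_rot: [-0.63, 0.758, -0.115, -0.122]
ft_force: [0.3, 0.4, 0.0]
width: 0.0211
grip_force: 0.0
```

Emit:
arm_command:
  series:
    - [[0, -1, 0, 0], [0, -2, 0, 0], [0, -3, 0, 0], [0, -4, 0, 0], [0, -4, 0, 0]]

```text
time: 28.28
eef_pos: [0.5663, 0.4397, 0.0033]
tool_rot: [-0.63, 0.758, -0.114, -0.123]
ft_force: [-6.3, -0.3, 2.7]
width: 0.0213
grip_force: 2.7
```

```bash
python3 - <<'E'
from b import *
from sqfit import *
s=state();print(s["eef_pos"].round(4),s["width"],"F panel",xp.inv().apply(s["ft_force"]).round(1),"T",xp.inv().apply(s["torque"]).round(2))
g,S=sqfit(0,xp,pe+xp.apply([-.015,.001,.047]),"9",flat=True);inpanel(g,S)
E
```

```text
[0.5663 0.4397 0.0033] 0.02127799783767797 F panel [-6.2 -1.4  2.7] T [-0.22  0.94 -0.32]
n 848 med mm 1.28
grip in panel mm [-16.2   2.3  49.1] yaw 0.2 pitch 0.0 roll 0.0
```

Emit:
arm_command:
  series:
    - [[0, 5, 0, 0], [0, 5, 0, 0], [0, 5, -12, 0], [0, 5, -30, 0], [0, 5, -50, 0], [0, 5, -70, 0], [0, 5, -90, 0], [0, 5, -90, 0]]

```text
time: 29.38
eef_pos: [0.5666, 0.4708, 0.09]
tool_rot: [-0.63, 0.759, -0.115, -0.12]
ft_force: [-0.5, 0.4, -0.6]
width: 0.0212
grip_force: 0.0
```

```bash
python3 - <<'E'
from b import *
from sqfit import *
s=state();print(s["eef_pos"].round(4),s["width"])
g,S=sqfit(0,xp,pe+xp.apply([-.015,.001,.047]),"10",flat=True);inpanel(g,S)
out=[]
for n,(u,v,w,h) in(("top",(155,140,90,90)),("scene",(315,195,70,70))):
    im=cv2.imread(f"pics/{n}10.png")[v:v+h,u:u+w];out.append(cv2.resize(im,(400,400),interpolation=cv2.INTER_CUBIC))
cv2.imwrite("pics/place.png",np.hstack(out))
E
```

```text
[0.5666 0.4708 0.09  ] 0.02120544488833999
n 1036 med mm 1.15
grip in panel mm [-15.7   1.8  49.1] yaw -0.1 pitch -0.0 roll 0.0
```

View pics/place.png

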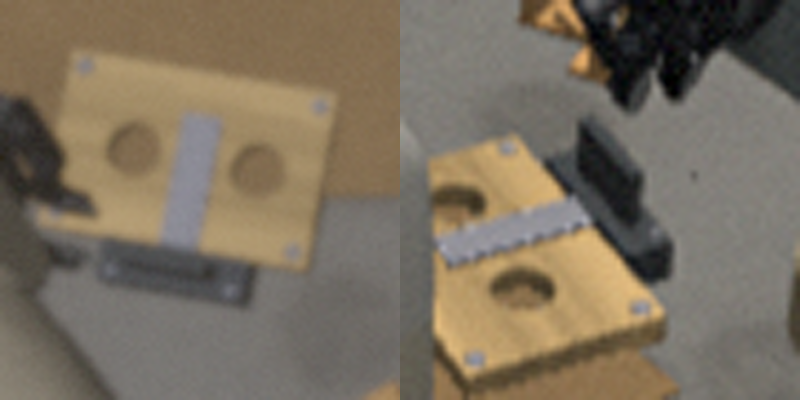

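The picture shows the stock flush along the near edge, and the blade at about (190,180) between the holes at (133,148) and (260,168), covering neither. The fit agrees: yaw −0.1°, y = 2 mm. I'll back off farther and hand in.

Emit:
arm_command:
  series:
    - [[0, 0, -30, 0], [0, 0, -60, 0], [0, 0, -80, 0], [0, 0, -80, 0], [0, 0, -80, 0]]

```text
time: 30.1
eef_pos: [0.5556, 0.4822, 0.1571]
tool_rot: [-0.631, 0.758, -0.115, -0.117]
ft_force: [0.3, -0.9, 0.0]
width: 0.0212
grip_force: 0.0
```

```bash
python3 - <<'E'
from h import *
d0=np.load("top0.npy");_,d=get_image("top")
for n,(u,v) in dict(tape=(138,210),hex=(325,248),pot=(315,203)).items(): print(n,np.nanmedian(np.abs(d-d0)[v-6:v+7,u-6:u+7]).round(4))
s=state();print(s["time"],s["ft_force"].round(1),abs(s["dq"]).max().round(3))
print(sign_off())
E
```

```text
tape 0.3976
hex 0.0033
pot 0.003
30.15 [-0.4  0.3  0.1] 0.009
the job is handed in; nothing more can be done
None
```

I handed the job in at 30 s: the try square lies flat with its stock flush against the panel's near edge (fitted to within about 1 mm and 0.2°), its blade between the two holes covering neither, and it is released; the hex-key stand and pen pot measured unmoved, while the tape roll was hidden by the arm in the last check, though nothing was moved near it.

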